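# Unload the lamp foot's pressing stack and fit the stem

### The job

The glue under the lamp foot's cork sole has set. Take the pressing stack apart: set the iron weight down (do not drop it) in the free recess of the weight rack, then lay the caul flat in the free bay of the caul rack, then set the foot flat in the assembly cradle with its bore over the cradle's cable hole. Last, slide the brass stem into the foot's bore, fully home to its black ring; leave everything released where it belongs and do not knock or shift the glue bottle or the wax tin.

Things in the scene. Friction and masses are not known exactly. Their poses are not given: they have to be found in the camera images.
- weight: Dark cast-iron press weight: round body 56 mm across, 40 mm high, with a bright steel cylindrical knob on top, 26 mm across, from 52 to 80 mm above the underside (neck below it 16 mm across). About 0.75 kg. Stands on the caul, on top of the stack; grip it by the knob. Origin: centre of the underside, z up; its yaw means nothing.
- caul: Caul (pressing board): pale wood, 110 mm long (x), 60 mm wide (y), 22 mm thick (z), both short ends painted red. About 0.11 kg. Lies on the foot, under the weight; it is 2 mm wider than the foot on each side, so grip it across its width. Origin: centre of the underside.
- foot: Lamp foot: dark walnut bar 180 (x) by 56 (y) by 45 mm high with its cork sole, about 0.32 kg, under the caul on a white board 18 mm thick that stays. Near one end an upright round bore, 28 mm wide, 34 mm deep from the top, uncovered. Origin: on the bore's axis at the underside; the bar runs from x = -32 to +148 mm (middle +58). The bore's floor is 11 mm above the underside.
- stem: Brass lamp stem: tube 25 mm across, 170 mm long, top end dark, lower end chamfered 3 mm; a black ring lies 35 to 40 mm from the lower end and stands just at the bore's rim when fully home. About 0.16 kg. Starts upright in a 30 mm deep hole of a wooden stand 40 mm high (lower end 10 mm above the bench). Grip near the top. Origin: centre of the lower end, z up the tube.
- weight_rack: Weight rack, fixed: brown block 204 by 108 mm, 22 mm thick, with a free round recess 80 mm across and 6 mm deep, black inside (floor at z = 16 mm), where the weight belongs; a like weight stands in its other place, 100 mm away along +x. Origin: on the axis of the free recess, at the bench.
- caul_rack: Caul rack, fixed: teal board 262 by 76 mm with brown cross bearers (tops at z = 18 mm). A like caul lies in its other bay, 125 mm away along +x, its near end at x = +70 mm; a low end stop (top at z = 26 mm) bounds the free bay at x = -67 mm. Origin: centre of the free bay, at the bench; x lengthwise. The caul lies lengthwise on the bearers.
- cradle: Assembly cradle, fixed: pale board 200 by 96 mm, face at z = 10 mm, two grey felt strips, side rails 76 mm apart inside, an end rail at x = -42 mm (rail tops z = 18 mm), +x end open. A 19 mm cable hole goes through it near the railed end. Origin: on the hole's axis, at the bench; x lengthwise to the open end. The foot lies lengthwise in it, bore over the hole.
- glue_bottle: White glue bottle with orange cap and yellow label, 56 mm across and 150 mm high, standing loose. A bystander. Origin: centre of the underside.
- wax_tin: Green wax tin with a steel lid, 74 mm across and 46 mm high, standing loose. A bystander. Origin: centre of the underside.

How it is judged:
By the outcome, as a careful person would: the job done as asked, in the order asked, and still so for the second after the job is handed in, with the robot touching nothing.
It also fails if it takes over 128 s, if anything falls off the work surface, if the arm or the gripper's body presses on something with over 40 N, if the wrist force passes 120 N, or if a joint passes its speed limit or range.

### The arm

A 6-joint arm with a two-finger parallel gripper is mounted at the origin on the work surface. World frame = base frame: x ahead of the robot, y to its left, z up, the work surface at z = 0. Lengths are in mm, angles in rad, forces in N, time in s.
With the tool pointing down it reaches from about 275 to 850 mm from the base axis. Payload 19 kg.
Tool frame: the origin (TCP) lies on the front face of the gripper's body, between the roots of the fingers; the fingertips stand 73 mm ahead of it and the grasp point (between the pads) lies 54 mm ahead of it; y points along the fingers, x is the direction in which the jaws open and shut, and the axes are right-handed (so a half turn about y gives the same grasp; the last joint's range is limited). The gripper opens to 85 mm and grips with 20 to 120 N. Pads are 22 mm wide; open, the fingers measure 114 mm over their backs; the gripper's body (76 mm by 85 mm) begins 54 mm behind the grasp point. The pads swing forward as they close: fully open they stand 13 mm farther back than shut.
Start: joints at [-1.273, 0.15, 1.437, -0, 1.554, -0.134], TCP at [240.615, -522.21, 303.867] pointing down, gripper open.
Joint ranges: [-2.8, 2.8], [-0.68, 2.1], [0.12, 2.68], [-1.39, 4.53], [0.16, 2.79], [-2.81, 2.81]. Speed limits (rad/s): [1.89, 1.89, 2.22, 3.01, 3.01, 3.01].

### API

Orientations are given as a rotation vector (axis times angle).
In Python, from bench import arm, get_image gives the robot as it stands. The module is installed in compiled form; this text tells all that it offers.
- The arm moves only by the tool step_arm, never from a script. Its argument "steps" is a list of rows, each a list of 6 numbers: the shift along the tool's x, y, z in mm, then the turn, a rotation vector about the tool's x, y, z in rad. A call has 1 to 20 rows; each row shifts and turns the pose as measured when the row begins, along the tool's axes as they then stand; what a row does not reach is not made up. A row lasts 1/12 s, in which the tool goes at most 41.7 mm and 7.16 degrees, less where a joint would pass 70% of its speed; a pose out of reach is approached as far as the arm can. A call is refused whole if a number of a shift passes 41.7 or a number of a turn 0.125, either way. A call with a gripper value outside its range is refused whole. "hand" is the gripper's target within -1 to 1 (shut at 1, half-way at 0, fully open at -1), set as the call begins (left out, the last holds). The fingers move at their own pace and stop on an object; "force" is the grip in N (left out, the last holds). Time passes only in rows, so rows that do not move let the fingers close. It gives the time, the measured TCP pose, the force and the opening at its end, in the units of the state.
- arm.get_state(): the state, without advancing time (a new reading comes with each control period).
- get_image(name): name is "scene" or "top" or "wrist"; returns a dict with "pixels" (420x560x3 uint8, red, green, blue), "fx", "fy", "cx", "cy" (pixels), "rvec" (rotation vector, rad) and "tvec" (3), from world to camera coordinates, as OpenCV has them; the wrist camera has in their place "T_tool_cam" (4x4, takes a point from camera to tool coordinates, whose origin is the TCP and whose axes are the tool frame's). Camera axes: x right, y down, z forward; pixel columns grow to the right and rows downward; lengths in mm; the calibration is good to about 2 mm. A picture is of the moment at which its call begins: read the wrist's pose just before it. There is no depth.
- arm.job_done(): hands the job in, once; it reports no verdict.
The state is a dict: "clock": time; "joint_pos": joint angles; "qvel": joint speeds; "joint_efforts": joint torques, N m; "tcp_pos": TCP position; "tool_rot": TCP orientation; "ft_force": force on the tool from outside, world axes, zero at the start; "ft_torque": the same for the moment, N m; "finger_gap": finger opening in mm.
Only numpy, scipy, OpenCV 4.12 (cv2) and the standard library are available. Lean on these libraries where they do the work, as an engineer would, in place of code of your own. Each camera call takes 0.05 s, during which the arm holds its last target. There are 200 camera calls.

## Working session

There is one attempt and no reset: what is moved stays moved. The work goes in short steps, Python scripts to look and compute and a tool call to move; the robot and the scene stay as the last step left them, time stands still between calls to the robot, and variables do not carry over. Pictures are saved under pics/ and viewed, about 12 in all and at most 16, crops included, and the job is handed in when it is done.

Besides the shell and the picture viewer there is one more tool, called after ">>>" as name(argument=value, ...), one argument or row to a line, values as JSON. step_arm: Moves the arm, as the interface text tells. Its arguments: {"type":"object","properties":{"steps":{"type":"array","items":{"type":"array","items":{"type":"number"}}},"hand":{"type":"number"},"force":{"type":"number"}},"required":["steps"]}

```bash
mkdir -p pics; cat > h.py <<'E'
import numpy as np, cv2
from bench import arm, get_image
R=lambda v: cv2.Rodrigues(np.array(v,float))[0]
def cam(name):
    s=arm.get_state(); im=get_image(name)
    K=np.array([[im['fx'],0,im['cx']],[0,im['fy'],im['cy']],[0,0,1]])
    if name=='wrist':
        T=np.array(im['T_tool_cam']); Rt=R(s['tool_rot'])
        Rwc=Rt@T[:3,:3]; c=Rt@T[:3,3]+np.array(s['tcp_pos'])
    else:
        r=R(im['rvec']); Rwc=r.T; c=-r.T@np.array(im['tvec']).ravel()
    return np.array(im['pixels']),K,Rwc,c
def save(n,px): cv2.imwrite('pics/'+n+'.png',px[:,:,::-1])
def ray(C,uv,z):
    _,K,Rw,c=C; d=Rw@np.linalg.inv(K)@np.array([uv[0],uv[1],1.]); return c+d*(z-c[2])/d[2]
def proj(C,p):
    _,K,Rw,c=C; q=K@(Rw.T@(np.array(p,float)-c)); return q[:2]/q[2]
E
python3 - <<'E'
from h import *
for n in ('scene','top'):
    C=cam(n); save(n+'0',cv2.resize(C[0],(784,588),interpolation=cv2.INTER_CUBIC)); print(n,C[3],C[1][0,0],C[2][:,2])
s=arm.get_state(); print(s['tcp_pos'],s['tool_rot'],R(s['tool_rot']),s['clock'])
print(get_image('wrist')['T_tool_cam'])
E
```

```text
scene [1109.50738801 -614.16444087  893.86603693] 498.24066394997266 [-0.51298716  0.51020569 -0.69031466]
top [ 361.80076973  -10.35983409 1484.63243345] 529.809605884522 [ 0.10760846 -0.0018599  -0.99419161]
[ 240.57139158 -522.11918421  303.35624786] [-1.38236331  0.88612099 -0.88483936] [[ 4.18459982e-01 -2.90411850e-04  9.08235189e-01]
 [-9.08234658e-01  9.93829177e-04  4.18460055e-01]
 [-1.02415639e-03 -9.99999464e-01  1.52115632e-04]] 0.1
[[ 9.99999594e-01 -8.03183199e-04  4.09310970e-04  2.82260269e-01]
 [-6.48557015e-04 -3.25650974e-01  9.45489832e-01 -7.10492353e+01]
 [-6.26109032e-04 -9.45489713e-01 -3.25651363e-01  8.57460898e+01]
 [ 0.00000000e+00  0.00000000e+00  0.00000000e+00  1.00000000e+00]]
```

View pics/scene0.png

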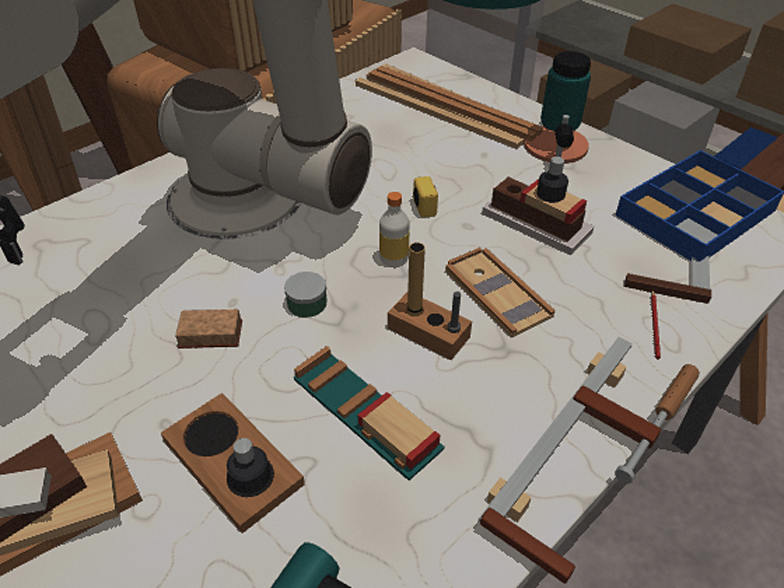

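View pics/top0.png

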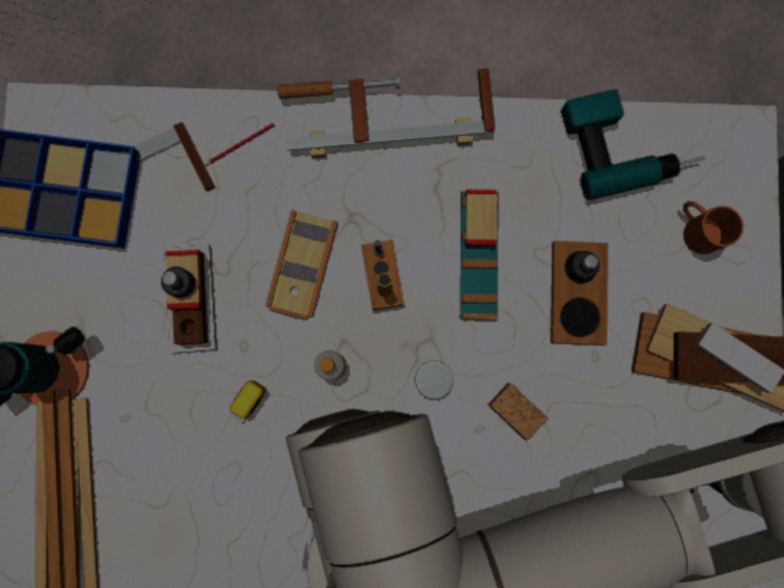

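Scene shows the stack at right (knob 557,163), cradle (500,290), stem stand (430,320), caul rack (370,410) and weight rack (232,460). The top view has the same things: stack at left (176,278), cradle hole (294,291), stem (384,280), caul bay (480,290), recess (580,317), bottle cap (327,366) and tin (434,379).

```bash
python3 - <<'E'
from h import *
C=cam('top');S=cam('scene')
px=C[0]
P=dict(knob=(177,277,165),caulUL=(167,250,85),caulUR=(202,249,85),caulLL=(166,309,85),caulLR=(204,308,85),bore=(187,325,63),footLL=(173,345,63),footLR=(207,344,63),
recess=(580,317,16),knob2=(590,261,96),wrUL=(553,242,22),wrUR=(608,242,22),wrLL=(552,344,22),wrLR=(606,345,22),
crUL=(461,190,18),crUR=(497,190,40),crLL=(461,319,18),crLR=(497,319,18),hole=(294,291,10),cUL=(294,211,18),cUR=(337,219,18),cLL=(267,308,18),cLR=(309,318,18),
stem=(384,278,180),stUL=(362,242,40),stUR=(394,240,40),stLL=(373,310,40),stLR=(403,306,40),cap=(327,366,150),tin=(434,379,46))
for k,(u,v,z) in P.items():
    p=ray(C,(u/1.4,v/1.4),z); print(k,p.round(0), (proj(S,p)*1.4).round(0))
# masks
hsv=cv2.cvtColor(px,cv2.COLOR_RGB2HSV)
def blob(lo,hi,z,nm):
    m=cv2.inRange(hsv,lo,hi); n,l,st,ce=cv2.connectedComponentsWithStats(m)
    for i in range(1,n):
        if st[i,4]>25: print(nm,ce[i].round(1)*1.4,st[i,4],ray(C,ce[i],z).round(0))
blob((0,180,90),(6,255,255),85,'red')
blob((0,0,0),(180,255,30),16,'black')
a=arm.get_state();print(a['joint_pos'])
E
```

```text
knob [531. 372. 165.] [551. 163.]
caulUL [592. 417.  85.] [584. 202.]
caulUR [596. 350.  85.] [566. 218.]
caulLL [479. 412.  85.] [536. 179.]
caulLR [483. 340.  85.] [515. 194.]
bore [451. 377.  63.] [513. 189.]
footLL [412. 401.  63.] [505. 176.]
footLR [416. 336.  63.] [486. 190.]
recess [ 493. -390.   16.] [207. 437.]
knob2 [ 593. -388.   96.] [240. 447.]
wrUL [ 642. -334.   22.] [299. 475.]
wrUR [ 645. -444.   22.] [236. 527.]
wrLL [ 438. -333.   22.] [217. 391.]
wrLR [ 439. -440.   22.] [157. 432.]
crUL [ 744. -148.   18.] [441. 442.]
crUR [ 740. -218.   40.] [407. 461.]
crLL [ 482. -153.   18.] [324. 348.]
crLR [ 484. -225.   18.] [291. 372.]
hole [529. 181.  10.] [476. 272.]
cUL [690. 187.  18.] [549. 311.]
cUR [676. 100.  18.] [511. 332.]
cLL [493. 232.  18.] [480. 247.]
cLR [475. 148.  18.] [444. 263.]
stem [538.   1. 180.] [415. 248.]
stUL [627.  47.  40.] [470. 324.]
stUR [633. -16.  40.] [448. 345.]
stLL [493.  21.  40.] [403. 292.]
stLR [502. -37.  40.] [383. 311.]
cap [380.  98. 150.] [390. 195.]
tin [ 362. -100.   46.] [302. 285.]
red [480.62 191.8 ] 54 [ 724. -180.   
[... 852 characters left out ...]
 324.24] 50 [456. 393.  16.]
black [ 33.04 364.98] 1584 [367. 687.  16.]
black [675.78 357.42] 114 [ 419. -580.   16.]
black [353.36 422.94] 790 [272.  53.  16.]
black [765.52 434.  ] 295 [ 274. -754.   16.]
black [ 56.   440.72] 32 [222. 631.  16.]
black [735.28 488.6 ] 159 [ 168. -692.   16.]
black [718.06 487.48] 51 [ 169. -659.   16.]
black [ 58.52 498.54] 26 [112. 617.  16.]
black [ 60.62 551.6 ] 63 [ 13. 605.  16.]
black [766.92 532.84] 47 [  86. -752.   16.]
black [441.98 536.34] 27 [  62. -125.   16.]
black [ 77.   550.62] 59 [ 16. 575.  16.]
black [482.72 539.42] 57 [  58. -203.   16.]
[-1.27297581e+00  1.50699108e-01  1.43764580e+00  2.24586914e-05
  1.55375930e+00 -1.33967248e-01]
```

>>> step_arm(
  steps=[
    [0,0,0,0,0.1,0],
    [0,0,0,0,0.1,0],
    [0,0,0,0,0.1,0],
    [0,0,0,0,0.1,0],
    [-12.4,0,26.4,0,0,0],
    [-12.4,0,26.4,0,0,0],
    [-12.4,0,26.4,0,0,0],
    [-12.4,0,26.4,0,0,0],
    [-12.4,0,26.4,0,0,0],
    [-12.4,0,26.4,0,0,0],
    [-12.4,0,26.4,0,0,0],
    [-12.4,0,26.4,0,0,0],
    [-12.4,0,26.4,0,0,0],
    [-12.4,0,26.4,0,0,0],
    [0,0,0,0,0,0],
    [0,0,0,0,0,0],
  ],
  hand=-1,
)

```text
clock: 1.58
tcp_pos: [514.4, -388.5, 300.8]
tool_rot: [-1.212, 1.207, -1.2]
ft_force: [-0.7, -0.5, -0.5]
finger_gap: 85.6
```

```bash
cat >> h.py <<'E'
def plan(p,yaw,show=True):
    """tool-frame shift to TCP p (after turning) and turn to pointing-down pose with tool z at yaw"""
    s=arm.get_state(); Rn=R(s['tool_rot']); c,q=np.cos(yaw),np.sin(yaw)
    Rt=np.array([[q,0,c],[-c,0,q],[0,-1,0.]])
    print('at',np.round(s['tcp_pos'],1),'yaw',round(float(np.arctan2(Rn[1,2],Rn[0,2])),3),'t',round(s['clock'],1),'gap',np.round(s['finger_gap'],1),'F',np.round(s['ft_force'],1))
    print('shift',(Rt.T@(np.array(p)-s['tcp_pos'])).round(1),'turn',cv2.Rodrigues(Rn.T@Rt)[0].ravel().round(3))
E
python3 - <<'E'
from h import *
C=cam('wrist'); save('w1',C[0]); print(C[1],C[3])
print('recess',proj(C,(494,-389,16)),'other',proj(C,(593,-388,96)))
plan((560,-185,330),0.02)
E
```

```text
[[348.68746864   0.         280.48494479]
 [  0.         348.68746864 209.74103409]
 [  0.           0.           1.        ]] [ 600.28996831 -387.74705265  371.61020892]
recess [282.07635939 194.55579806] other [281.98025012  98.99447674]
at [ 514.2 -388.6  300.7] yaw 0.007 t 1.6 gap 85.7 F [ 1.   0.9 -0.5]
shift [-202.6  -29.3   49.8] turn [ 0.002 -0.013 -0.004]
```

View pics/w1.png

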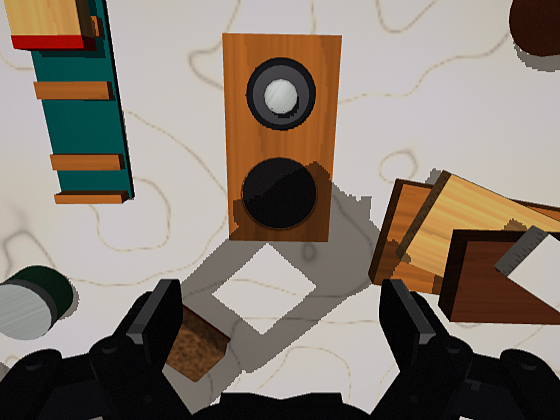

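Wrist view: recess ellipse at (279,193) with the like weight's knob at (281,97). The caul rack's end stop shows at (90,198), its bearers at (87,162) and (74,90), and the red end of the other caul at (50,43).

```bash
python3 - <<'E'
from h import *
px=cv2.imread('pics/w1.png')[:,:,::-1]
C=cam('wrist')
m=((px.max(2)<45)*255).astype(np.uint8); m[:150]=0; m[236:]=0; m[:,:236]=0; m[:,322:]=0
cs,_=cv2.findContours(m,0,1); c=max(cs,key=cv2.contourArea); e=cv2.fitEllipse(c); print(e)
for z in (16,22): print(ray(C,e[0],z).round(1), ray(C,(e[0][0]-37.5,e[0][1]),z)[1]-ray(C,(e[0][0]+37.5,e[0][1]),z)[1])
for n,uv,z in (('rack LL',(230,241),22),('LR',(328,242),22),('UL',(222,33),22),('UR',(342,36),22),('stopL',(54,193),26),('stopR',(127,193),26),('stopbackL',(54,203),18),('backR',(128,203),18),('redL',(11,48),40),('redR',(88,48),40),('b1L',(50,155),18),('b1R',(121,155),18)):
    print(n,ray(C,uv,z).round(1))
E
```

```text
((278.96881103515625, 193.40896606445312), (70.5491943359375, 73.56267547607422), 87.58187103271484)
[ 495.2 -385.7   16. ] 79.65562110780832
[ 496.9 -385.7   22. ] 78.31149993076252
rack LL [ 442.2 -332.3   22. ]
LR [ 441.9 -439.7   22. ]
UL [ 647.4 -333.4   22. ]
UR [ 645.6 -441.9   22. ]
stopL [ 496.7 -153.    26. ]
stopR [ 497.3 -228.7   26. ]
stopbackL [ 483.2 -145.3   18. ]
backR [ 483.8 -224.5   18. ]
redL [ 632.1 -152.2   40. ]
redR [ 632.5 -219.2   40. ]
b1L [ 534.7 -151.8   18. ]
b1R [ 535.3 -224.4   18. ]
```

>>> step_arm(
  steps=[
    [-22,-3,4,0,0,0],
    [-22,-3,4,0,0,0],
    [-22,-3,4,0,0,0],
    [-22,-3,4,0,0,0],
    [-22,-3,4,0,0,0],
    [-22,-3,4,0,0,0],
    [-22,-3,4,0,0,0],
    [-22,-3,4,0,0,0],
    [-22,-3,4,0,0,0],
    [0,0,0,0,0,0],
    [0,0,0,0,0,0],
  ],
)

```text
clock: 2.6
tcp_pos: [541.1, -192.0, 330.2]
tool_rot: [-1.205, 1.22, -1.214]
ft_force: [-0.4, -0.2, -1.1]
finger_gap: 85.3
```

```bash
python3 - <<'E'
from h import *
C=cam('wrist'); save('w2',C[0]); np.savez('w2',K=C[1],R=C[2],c=C[3])
plan((560,90,340),-0.2)
E
```

```text
at [ 541.1 -192.2  330.3] yaw -0.011 t 2.6 gap 85.4 F [ 0.5  0.4 -0.3]
shift [-280.4   -9.7  -37.6] turn [ 0.003  0.189 -0.002]
```

View pics/w2.png

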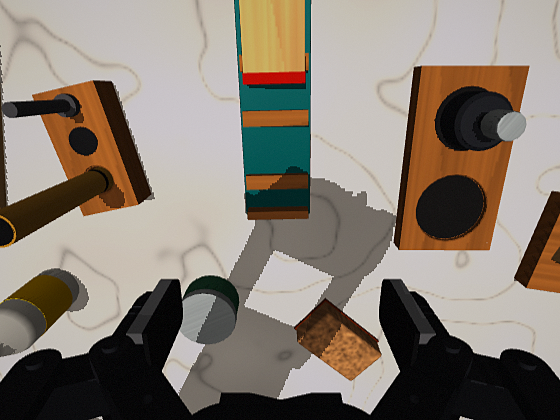

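Caul rack in view: bay between the end stop (278,212) and the red end of the other caul (274,78), with rack edges at columns about 246 and 310.

```bash
python3 - <<'E'
from h import *
px=cv2.imread('pics/w2.png')[:,:,::-1]; f=np.load('w2.npz'); C=(px,f['K'],f['R'],f['c'])
for v in (40,64,72,78,84,88,208,212,218,221): print(v,px[v,275],end=' ')
print()
col=px[:,275].astype(int)
print([ (v,tuple(col[v])) for v in range(66,92,2)]); print([ (v,tuple(col[v])) for v in range(198,224,2)])
hsv=cv2.cvtColor(px,cv2.COLOR_RGB2HSV); m=cv2.inRange(hsv,(80,80,20),(100,255,200)); m[:, :235]=0; m[:,320:]=0;m[:90]=0;m[222:]=0
for v in (100,110,140,160,200):
    u=np.where(m[v])[0]
    if len(u): print(v,u.min(),u.max(),ray(C,(u.min(),v),8).round(1),ray(C,(u.max(),v),8).round(1))
r=cv2.inRange(hsv,(0,180,80),(6,255,255)); r[100:]=0
v,u=np.where(r[:,240:312]); print('red',u.min()+240,u.max()+240,v.min(),v.max(),ray(C,(275,v.max()),18).round(1),ray(C,(275,v.min()),40).round(1))
E
```

```text
40 [202 168  93] 64 [201 167  90] 72 [191  75  37] 78 [188  12   2] 84 [34 38 38] 88 [ 0 32 30] 208 [46 24 12] 212 [95 51 20] 218 [89 42 11] 221 [118 111 103] 
[(66, (np.int64(204), np.int64(169), np.int64(94))), (68, (np.int64(202), np.int64(169), np.int64(92))), (70, (np.int64(204), np.int64(172), np.int64(95))), (72, (np.int64(191), np.int64(75), np.int64(37))), (74, (np.int64(188), np.int64(7), np.int64(0))), (76, (np.int64(190), np.int64(15), np.int64(4))), (78, (np.int64(188), np.int64(12), np.int64(2))), (80, (np.int64(189), np.int64(12), np.int64(4))), (82, (np.int64(202), np.int64(9), np.int64(5))), (84, (np.int64(34), np.int64(38), np.int64(38))), (86, (np.int64(1), np.int64(38), np.int64(38))), (88, (np.int64(0), np.int64(32), np.int64(30))), (90, (np.int64(17), np.int64(98), np.int64(96)))]
[(198, (np.int64(0), np.int64(37), np.int64(36))), (200, (np.int64(3), np.int64(39), np.int64(38))), (202, (np.int64(0), np.int64(37), np.int64(38))), (204, (np.int64(2), np.int64(38), np.int64(38))), (206, (np.int64(19), np.int64(34), np.int64(29))), (208, (np.int64(46), np.int64(24), np.int64(12))), (210, (np.int64(42), np.int64(25), np.int64(8))), (212, (np.int64(95), np.int64(51), np.int64(20))), (214, (np.int64(91), np.int64(49), np.int64(20))), (216, (np.int64(86), np.int64(47), np.int64(14))), (218, (np.int64(89), np.int64(42), np.int64(11))), (220, (np.int64(115), np.int64(109), np.int64(103))), (222, (np.int64(117), np.int64(111), np.int64(105)))]
100 240 309 [ 616.  -148.2    8. ] [ 615.2 -222.5    8. ]
110 241 309 [ 605.6 -148.8    8. ] [ 604.9 -222.6    8. ]
140 242 309 [ 573.4 -148.4    8. ] [ 572.6 -223.1    8. ]
160 244 309 [ 550.9 -149.6    8. ] [ 550.1 -223.5    8. ]
200 246 309 [ 503.2 -149.8    8. ] [ 502.4 -224.3    8. ]
red 242 305 72 84 [ 631.7 -186.3   18. ] [ 642.3 -186.9   40. ]
```

>>> step_arm(
  steps=[
    [0,0,0,0,0.1,0],
    [0,0,0,0,0.095,0],
    [-28,-1,-4,0,0,0],
    [-28,-1,-4,0,0,0],
    [-28,-1,-4,0,0,0],
    [-28,-1,-4,0,0,0],
    [-28,-1,-4,0,0,0],
    [-28,-1,-4,0,0,0],
    [-28,-1,-4,0,0,0],
    [-28,-1,-4,0,0,0],
    [-28,-1,-4,0,0,0],
    [-28,-1,-4,0,0,0],
    [0,0,0,0,0,0],
    [0,0,0,0,0,0],
  ],
)

```text
clock: 3.82
tcp_pos: [563.0, 82.6, 337.8]
tool_rot: [-1.091, 1.389, -1.382]
ft_force: [-0.5, -0.2, 0.2]
finger_gap: 85.1
```

```bash
python3 - <<'E'
from h import *
C=cam('wrist'); save('w3',C[0]); np.savez('w3',K=C[1],R=C[2],c=C[3])
plan((540,360,340),0.1)
E
```

```text
at [563.   82.4 337.8] yaw -0.241 t 3.9 gap 85.3 F [ 0.4  0.3 -0.8]
shift [-278.5   -2.2    4.8] turn [ 0.006 -0.341  0.   ]
```

View pics/w3.png

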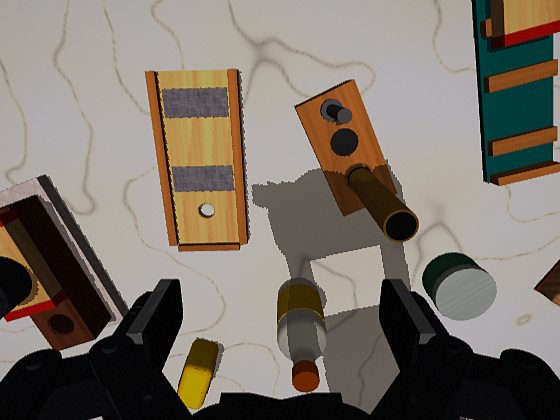

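Wrist view: cradle hole at (207,210) with rails between columns 160 and 245, stem top rim (401,224), stem base at the stand top (358,178), and the bottle (302,330) and tin (460,285) clear of both.

```bash
python3 - <<'E'
from h import *
f=np.load('w2.npz'); C=(0,f['K'],f['R'],f['c']); print('caulrack end',ray(C,(275,84),40).round(1),'stop',ray(C,(275,206),26).round(1),ray(C,(275,212),26).round(1))
px=cv2.imread('pics/w3.png')[:,:,::-1].copy(); f=np.load('w3.npz'); C=(px,f['K'],f['R'],f['c'])
g=px.min(2); m=((g>150)*255).astype(np.uint8); w=np.zeros_like(m); w[198:222,194:220]=m[198:222,194:220]
M=cv2.moments(w,True); h=(M['m10']/M['m00'],M['m01']/M['m00']); print('hole',h,M['m00'],ray(C,h,10).round(1),ray(C,h,0).round(1))
for n,uv,z in (('LL',(170,249),10),('LR',(240,249),10),('UL',(146,71),18),('UR',(243,70),18),('railLi',(156,75),18),('railLi2',(178,242),18),('railRi',(230,72),18),('railRi2',(237,242),18),('endin',(207,243),18),('stemtop',(401,224),180),('stembase',(357,177),40),('cap',(305,376),150),('tin',(466,294),46)):
    print(n,ray(C,uv,z).round(1))
E
```

```text
caulrack end [ 631.4 -186.7   40. ] stop [ 501.4 -184.4   26. ] [ 494.2 -184.3   26. ]
hole (207.24761904761905, 209.28571428571428) 105.0 [532.6 181.7  10. ] [529.7 184.7   0. ]
LL [493.2 243.5  10. ]
LR [472.1 157.8  10. ]
UL [695.6 194.5  18. ]
UR [672.5  96.2  18. ]
railLi [689.5 185.7  18. ]
railLi2 [502.9 227.1  18. ]
railRi [673.8 109.9  18. ]
railRi2 [485.6 156.9  18. ]
endin [493.1 193.   18. ]
stemtop [538.2   1.8 180. ]
stembase [537.8   3.8  40. ]
cap [391.7 101.4 150. ]
tin [365.3 -98.5  46. ]
```

>>> step_arm(
  steps=[
    [0,0,0,0,-0.085,0],
    [0,0,0,0,-0.085,0],
    [0,0,0,0,-0.085,0],
    [0,0,0,0,-0.085,0],
    [-27.8,0,0.5,0,0,0],
    [-27.8,0,0.5,0,0,0],
    [-27.8,0,0.5,0,0,0],
    [-27.8,0,0.5,0,0,0],
    [-27.8,0,0.5,0,0,0],
    [-27.8,0,0.5,0,0,0],
    [-27.8,0,0.5,0,0,0],
    [-27.8,0,0.5,0,0,0],
    [-27.8,0,0.5,0,0,0],
    [-27.8,0,0.5,0,0,0],
    [0,0,0,0,0,0],
    [0,0,0,0,0,0],
  ],
)

```text
clock: 5.2
tcp_pos: [546.4, 344.7, 334.6]
tool_rot: [-1.257, 1.151, -1.145]
ft_force: [0.5, -0.4, -0.2]
finger_gap: 85.2
```

```bash
python3 - <<'E'
from h import *
C=cam('wrist'); save('w4',C[0]); np.savez('w4',K=C[1],R=C[2],c=C[3])
plan((535,376,210),0.1)
E
```

```text
at [546.5 344.5 334.5] yaw 0.084 t 5.2 gap 85.4 F [0.7 0.3 0. ]
shift [-32.5 124.5  -8.3] turn [ 0.009 -0.016  0.003]
```

View pics/w4.png

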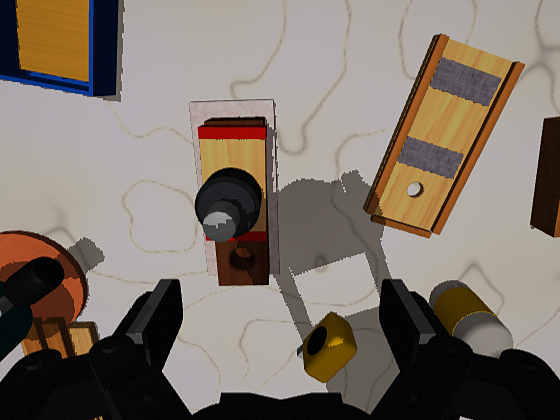

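Stack in view: knob top near (218,222), caul red bands at (232,131) and (236,237), bore at (243,260), and the cradle hole again at (415,189).

```bash
python3 - <<'E'
from h import *
px=cv2.imread('pics/w4.png')[:,:,::-1].copy(); f=np.load('w4.npz'); C=(px,f['K'],f['R'],f['c'])
hsv=cv2.cvtColor(px,cv2.COLOR_RGB2HSV)
def comp(m,x0,x1,y0,y1):
    w=np.zeros_like(m); w[y0:y1,x0:x1]=m[y0:y1,x0:x1]; M=cv2.moments(w,True); v,u=np.where(w)
    return (M['m10']/M['m00'],M['m01']/M['m00']),M['m00'],u.min(),u.max(),v.min(),v.max()
k=comp(cv2.inRange(hsv,(0,0,115),(180,70,255)),195,245,195,248); print('knob',k,ray(C,k[0],165).round(1))
r=cv2.inRange(hsv,(0,170,70),(8,255,255))
a=comp(r,190,280,115,145); print('red far',a)
m=cv2.inRange(hsv,(0,170,60),(8,255,255));b=comp(m,200,275,226,246); print('near',b)
for n,uv,z in (('cFL',(199,127),85),('cFR',(266,124),85),('cNL',(205,241),85),('cNR',(268,241),85),('boreC',(243,259),63),('fNL',(219,284),63),('fNR',(268,284),63),('hole',(415,189),10),('boardFL',(190,101),18),('boardFR',(274,98),18),('boardNR',(279,273),18)):
    print(n,ray(C,uv,z).round(1))
cv2.imwrite('pics/c4.png',cv2.resize(px[90:300,170:300,::-1],None,fx=2.8,fy=2.8,interpolation=cv2.INTER_CUBIC))
E
```

```text
knob ((207.60172413793103, 228.1689655172414), 580.0, np.int64(195), np.int64(231), np.int64(195), np.int64(247)) [528.9 397.2 165. ]
red far ((231.73253012048193, 132.36385542168674), 830.0, np.int64(198), np.int64(265), np.int64(121), np.int64(139))
near ((247.04934210526315, 237.16118421052633), 304.0, np.int64(206), np.int64(266), np.int64(231), np.int64(245))
cFL [592.1 421.2  85. ]
cFR [599.8 361.5  85. ]
cNL [480.3 414.5  85. ]
cNR [485.5 351.5  85. ]
boreC [451.6 377.1  63. ]
fNL [418.  402.5  63. ]
fNR [422.5 347.6  63. ]
hole [532.2 183.5  10. ]
boardFL [609.9 445.3  18. ]
boardFR [620.4 356.9  18. ]
boardNR [411.8 334.3  18. ]
```

View pics/c4.png

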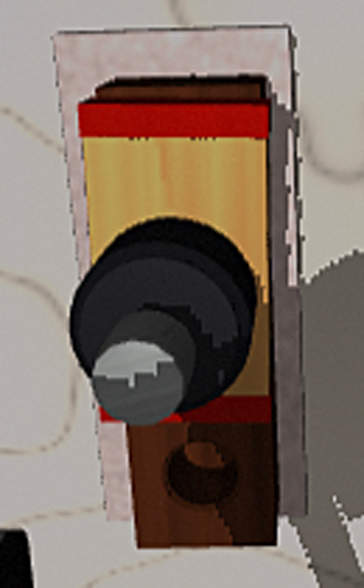

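The crop shows the knob top disc centred at crop (138,383), i.e. image (219.3,226.8).

```bash
python3 - <<'E'
from h import *
f=np.load('w4.npz'); C=(0,f['K'],f['R'],f['c'])
p=ray(C,(219.3,226.8),165); print(p, ray(C,(219.3-16.4,226.8),165)[1]-ray(C,(219.3+16.4,226.8),165)[1])
# body ellipse top z=125: crop center (165,300) approx
print(ray(C,(170+163/2.8,90+325/2.8),125))
plan((p[0],p[1],240),0.1)
E
```

```text
[530.7630963  388.58747408 165.        ] 24.244478976038636
[533.42842313 387.56380614 125.        ]
at [546.5 344.5 334.5] yaw 0.084 t 5.2 gap 85.4 F [0.7 0.3 0. ]
shift [-45.5  94.5 -11.2] turn [ 0.009 -0.016  0.003]
```

>>> step_arm(
  steps=[
    [-9,0,-2,0.009,-0.016,0.003],
    [-9,0,-2,0,0,0],
    [-9,15,-2,0,0,0],
    [-9,20,-2,0,0,0],
    [-9,20,-2,0,0,0],
    [0,20,0,0,0,0],
    [0,15,0,0,0,0],
    [0,5,0,0,0,0],
    [0,0,0,0,0,0],
    [0,0,0,0,0,0],
  ],
)

```text
clock: 6.08
tcp_pos: [533.7, 386.1, 239.0]
tool_rot: [-1.246, 1.137, -1.142]
ft_force: [0.4, -0.2, -0.1]
finger_gap: 85.0
```

```bash
python3 - <<'E'
from h import *
plan((531.5,388.3,207),0.1)
C=cam('wrist'); save('w5',C[0])
E
```

```text
at [533.7 386.1 239. ] yaw 0.093 t 6.1 gap 85.0 F [ 0.4 -0.2 -0.1]
shift [-2.4 32.  -2. ] turn [-0.006 -0.007 -0.002]
```

View pics/w5.png

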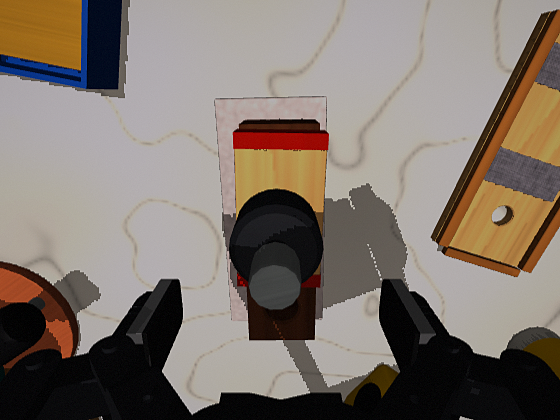

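Knob disc at (274,288), centred between the finger pads (178 and 381), so the aim is right. I'll go down, grip and lift.

>>> step_arm(
  steps=[
    [-2.4,8,-1,0,0,0],
    [0,8,-1,0,0,0],
    [0,8,0,0,0,0],
    [0,8,0,0,0,0],
    [0,0,0,0,0,0],
  ],
)

```text
clock: 6.55
tcp_pos: [532.6, 388.7, 207.4]
tool_rot: [-1.24, 1.135, -1.143]
ft_force: [-0.2, 0.1, -1.4]
finger_gap: 85.5
```

>>> step_arm(
  steps=[
    [0,0,0,0,0,0],
    [0,0,0,0,0,0],
    [0,0,0,0,0,0],
    [0,0,0,0,0,0],
    [0,0,0,0,0,0],
    [0,0,0,0,0,0],
    [0,0,0,0,0,0],
    [0,0,0,0,0,0],
    [0,0,0,0,0,0],
    [0,0,0,0,0,0],
  ],
  hand=1,
  force=70,
)

```text
clock: 7.38
tcp_pos: [532.7, 388.8, 207.6]
tool_rot: [-1.24, 1.135, -1.143]
ft_force: [-0.3, 0.4, -0.7]
finger_gap: 24.2
```

>>> step_arm(
  steps=[
    [0,-3,0,0,0,0],
    [0,-5,0,0,0,0],
    [0,-8,0,0,0,0],
    [0,-10,0,0,0,0],
    [0,-12,0,0,0,0],
    [0,-12,0,0,0,0],
    [0,-12,0,0,0,0],
    [0,-12,0,0,0,0],
    [0,-10,0,0,0,0],
    [0,-5,0,0,0,0],
    [0,0,0,0,0,0],
  ],
)

```text
clock: 8.3
tcp_pos: [531.2, 387.9, 307.0]
tool_rot: [-1.241, 1.135, -1.143]
ft_force: [0.4, -0.4, -6.8]
finger_gap: 24.2
```

```bash
python3 - <<'E'
from h import *
plan((495.2,-386,300),0.1)
C=cam('wrist'); save('w6',C[0])
E
```

```text
at [531.2 387.9 307. ] yaw 0.093 t 8.3 gap 24.2 F [ 0.4 -0.4 -6.8]
shift [ 766.4    7.  -113.1] turn [-0.011 -0.007 -0.004]
```

View pics/w6.png

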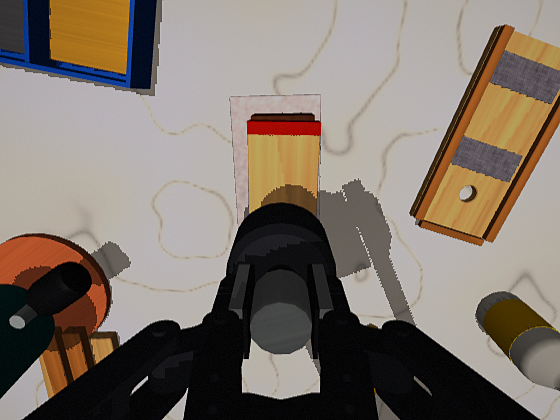

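>>> step_arm(
  steps=[
    [0,-12,0,-0.011,-0.007,-0.004],
    [0,-12,0,0,0,0],
    [10,-10,-1.5,0,0,0],
    [20,0,-3,0,0,0],
    [30,0,-4.4,0,0,0],
    [30,0,-4.4,0,0,0],
    [30,0,-4.4,0,0,0],
    [30,0,-4.4,0,0,0],
    [30,0,-4.4,0,0,0],
    [30,0,-4.4,0,0,0],
    [30,0,-4.4,0,0,0],
    [30,0,-4.4,0,0,0],
    [30,0,-4.4,0,0,0],
    [30,0,-4.4,0,0,0],
    [30,0,-4.4,0,0,0],
    [30,0,-4.4,0,0,0],
    [30,0,-4.4,0,0,0],
    [20,0,-3,0,0,0],
    [10,0,-1.5,0,0,0],
    [0,0,0,0,0,0],
  ],
)

```text
clock: 10.02
tcp_pos: [502.0, -92.0, 343.1]
tool_rot: [-1.257, 1.134, -1.141]
ft_force: [-0.0, 1.1, -7.3]
finger_gap: 24.4
```

```bash
python3 - <<'E'
from h import *
plan((495.2,-386,250),0.1)
E
```

```text
at [502.  -92.  343.1] yaw 0.097 t 10.0 gap 24.4 F [-0.   1.1 -7.3]
shift [291.8  93.1 -36.1] turn [-0.001 -0.003  0.005]
```

>>> step_arm(
  steps=[
    [15,0,-2,0,0,0],
    [28,0,-3.5,0,0,0],
    [28,0,-3.5,0,0,0],
    [28,0,-3.5,0,0,0],
    [28,0,-3.5,0,0,0],
    [28,0,-3.5,0,0,0],
    [28,0,-3.5,0,0,0],
    [28,0,-3.5,0,0,0],
    [28,0,-3.5,0,0,0],
    [25,0,-3,0,0,0],
    [18,10,-2,0,0,0],
    [10,20,-1,0,0,0],
    [0,25,0,0,0,0],
    [0,20,0,0,0,0],
    [0,12,0,0,0,0],
    [0,5,0,0,0,0],
    [0,0,0,0,0,0],
  ],
)

```text
clock: 11.43
tcp_pos: [497.9, -389.2, 249.4]
tool_rot: [-1.254, 1.127, -1.136]
ft_force: [0.6, -0.6, -6.3]
finger_gap: 23.9
```

```bash
python3 - <<'E'
from h import *
plan((495.2,-386,145),0.1)
E
```

```text
at [ 497.9 -389.2  249.4] yaw 0.104 t 11.4 gap 23.9 F [ 0.6 -0.6 -6.3]
shift [ -3.4 104.4  -2.4] turn [-0.006  0.004  0.002]
```

>>> step_arm(
  steps=[
    [-1.7,8,-1.2,-0.006,0.004,0.002],
    [-1.7,14,-1.2,0,0,0],
    [0,18,0,0,0,0],
    [0,18,0,0,0,0],
    [0,16,0,0,0,0],
    [0,14,0,0,0,0],
    [0,8,0,0,0,0],
    [0,5,0,0,0,0],
    [0,3,0,0,0,0],
    [0,0,0,0,0,0],
  ],
)

```text
clock: 12.27
tcp_pos: [498.8, -384.0, 148.4]
tool_rot: [-1.257, 1.125, -1.142]
ft_force: [0.0, 0.5, -8.0]
finger_gap: 24.0
```

>>> step_arm(
  steps=[
    [0,1.5,0,0,0,0],
    [0,1.5,0,0,0,0],
    [0,1,0,0,0,0],
    [0,0,0,0,0,0],
  ],
)

```text
clock: 12.6
tcp_pos: [499.6, -384.6, 146.7]
tool_rot: [-1.258, 1.122, -1.145]
ft_force: [0.0, -0.5, -7.5]
finger_gap: 24.2
```

>>> step_arm(
  steps=[
    [1.5,2,-4,0,0,0],
    [0,2,0,0,0,0],
    [0,2,0,0,0,0],
    [0,2,0,0,0,0],
    [0,0,0,0,0,0],
  ],
)

```text
clock: 13.02
tcp_pos: [495.6, -387.3, 139.0]
tool_rot: [-1.258, 1.121, -1.147]
ft_force: [-0.2, -0.2, -6.5]
finger_gap: 24.1
```

>>> step_arm(
  steps=[
    [0,1.5,0,0,0,0],
    [0,1.5,0,0,0,0],
    [0,0,0,0,0,0],
  ],
)

```text
clock: 13.27
tcp_pos: [496.0, -387.8, 139.3]
tool_rot: [-1.258, 1.119, -1.15]
ft_force: [0.5, 0.5, -7.7]
finger_gap: 24.1
```

>>> step_arm(
  steps=[
    [0,1.5,0,0,0,0],
    [0,1.5,0,0,0,0],
    [0,1.5,0,0,0,0],
    [0,0,0,0,0,0],
  ],
)

```text
clock: 13.6
tcp_pos: [496.7, -388.4, 139.2]
tool_rot: [-1.258, 1.115, -1.153]
ft_force: [0.3, -0.0, -7.9]
finger_gap: 24.0
```

>>> step_arm(
  steps=[
    [0,3,-1,0,0,0],
    [0,0.5,0,0,0,0],
  ],
)

```text
clock: 13.77
tcp_pos: [497.2, -389.3, 139.1]
tool_rot: [-1.257, 1.11, -1.158]
ft_force: [-2.5, 2.5, -4.7]
finger_gap: 24.2
```

```bash
python3 - <<'E'
from h import *
plan((495.2,-386,138),0.1)
E
```

```text
at [ 497.2 -389.3  139.1] yaw 0.102 t 13.8 gap 24.2 F [-2.5  2.5 -4.7]
shift [-3.4  1.1 -1.6] turn [-0.018  0.002  0.022]
```

>>> step_arm(
  steps=[
    [-2,0,-1,-0.018,0,0.022],
    [0,1,0,0,0,0],
    [0,2,0,0,0,0],
    [0,1,0,0,0,0],
  ],
)

```text
clock: 14.1
tcp_pos: [495.9, -387.4, 138.7]
tool_rot: [-1.257, 1.132, -1.135]
ft_force: [-6.2, 6.6, 7.3]
finger_gap: 23.9
```

```bash
python3 - <<'E'
from h import *
plan((495.2,-386,138),0.1)
E
```

```text
at [ 495.9 -387.4  138.7] yaw 0.103 t 14.1 gap 23.9 F [-6.2  6.6  7.3]
shift [-1.5  0.7 -0.6] turn [-0.001  0.003  0.002]
```

>>> step_arm(
  steps=[
    [0,0,0,0,0,0],
    [0,0,0,0,0,0],
    [0,0,0,0,0,0],
    [0,0,0,0,0,0],
    [0,0,0,0,0,0],
    [0,0,0,0,0,0],
  ],
  hand=-1,
)

```text
clock: 14.6
tcp_pos: [496.7, -388.3, 139.2]
tool_rot: [-1.257, 1.127, -1.14]
ft_force: [-0.7, 0.3, -0.3]
finger_gap: 85.4
```

>>> step_arm(
  steps=[
    [0,-10,0,0,0,0],
    [0,-25,0,0,0,0],
    [0,-35,0,0,0,0],
    [0,-35,0,0,0,0],
    [0,-35,0,0,0,0],
    [0,-30,0,0,0,0],
    [0,0,0,0,0,0],
  ],
)

```text
clock: 15.18
tcp_pos: [494.9, -386.3, 318.5]
tool_rot: [-1.257, 1.13, -1.137]
ft_force: [1.1, -0.1, -0.1]
finger_gap: 85.5
```

```bash
python3 - <<'E'
from h import *
C=cam('wrist'); save('w7',C[0])
plan((540,340,330),0.095)
E
```

```text
at [ 494.7 -386.1  316. ] yaw 0.103 t 15.2 gap 85.4 F [ 0.2  0.2 -0.1]
shift [-718.6  -14.   113.9] turn [-0.     0.008  0.002]
```

View pics/w7.png

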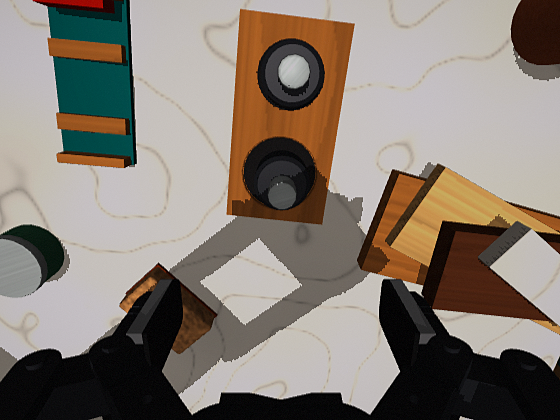

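The weight stands upright inside the recess, knob at (281,192). Now back to the caul.

>>> step_arm(
  steps=[
    [-15,-5,2,0,0.008,0.002],
    [-36,-5,5.7,0,0,0],
    [-36,-4,5.7,0,0,0],
    [-36,0,5.7,0,0,0],
    [-36,0,5.7,0,0,0],
    [-36,0,5.7,0,0,0],
    [-36,0,5.7,0,0,0],
    [-36,0,5.7,0,0,0],
    [-36,0,5.7,0,0,0],
    [-36,0,5.7,0,0,0],
    [-36,0,5.7,0,0,0],
    [-36,0,5.7,0,0,0],
    [-36,0,5.7,0,0,0],
    [-36,0,5.7,0,0,0],
    [-36,0,5.7,0,0,0],
    [-36,0,5.7,0,0,0],
    [-36,0,5.7,0,0,0],
    [-36,0,5.7,0,0,0],
    [-36,0,5.7,0,0,0],
    [-36,0,5.7,0,0,0],
  ],
)

```text
clock: 16.9
tcp_pos: [534.2, 347.4, 319.7]
tool_rot: [-1.257, 1.158, -1.139]
ft_force: [2.3, -0.1, 0.9]
finger_gap: 85.7
```

```bash
python3 - <<'E'
from h import *
plan((537,386,300),0.095)
E
```

```text
at [534.2 347.4 319.7] yaw 0.084 t 16.9 gap 85.7 F [ 2.3 -0.1  0.9]
shift [-38.1  19.7   6.5] turn [ 0.014 -0.011 -0.003]
```

>>> step_arm(
  steps=[
    [-13,10,2,0.014,-0.011,-0.003],
    [-13,10,2,0,0,0],
    [-8,5,2,0,0,0],
    [0,0,0,0,0,0],
    [0,0,0,0,0,0],
  ],
)

```text
clock: 17.32
tcp_pos: [535.0, 389.7, 288.6]
tool_rot: [-1.261, 1.138, -1.133]
ft_force: [0.0, -0.5, -0.3]
finger_gap: 85.2
```

```bash
python3 - <<'E'
from h import *
C=cam('wrist'); save('w8',C[0]); np.savez('w8',K=C[1],R=C[2],c=C[3])
px=C[0]; hsv=cv2.cvtColor(px,cv2.COLOR_RGB2HSV)
r=cv2.inRange(hsv,(0,190,90),(8,255,255)); r[:,:200]=0; r[:,360:]=0; r[260:]=0
n,l,st,ce=cv2.connectedComponentsWithStats(r)
for i in range(1,n):
    if st[i,4]>100: print(st[i],ce[i],ray(C,ce[i],85).round(1))
y=cv2.inRange(hsv,(12,60,90),(30,220,255)); y[:,:200]=0; y[:,360:]=0; y[260:]=0
n,l,st,ce=cv2.connectedComponentsWithStats(y); i=1+np.argmax(st[1:,4]); print('wood',st[i])
cs,_=cv2.findContours((l==i).astype(np.uint8),0,1); q=cv2.boxPoints(cv2.minAreaRect(cs[0])); 
print(q,[ray(C,p,85).round(1) for p in q])
plan((537,386,200),0.095)
E
```

```text
[ 245  124   80   15 1098] [284.37067395 130.91985428] [589.4 391.9  85. ]
wood [ 246  137   77  107 6112]
[[246. 243.]
 [246. 137.]
 [322. 137.]
 [322. 243.]] [array([491.7, 415. ,  85. ]), array([581.8, 421.1,  85. ]), array([587.7, 362.3,  85. ]), array([498.2, 349.8,  85. ])]
at [535.2 389.4 288.7] yaw 0.1 t 17.4 gap 85.1 F [-0.5 -0.6  0.3]
shift [ 3.5 88.7  1.5] turn [0.007 0.005 0.002]
```

View pics/w8.png

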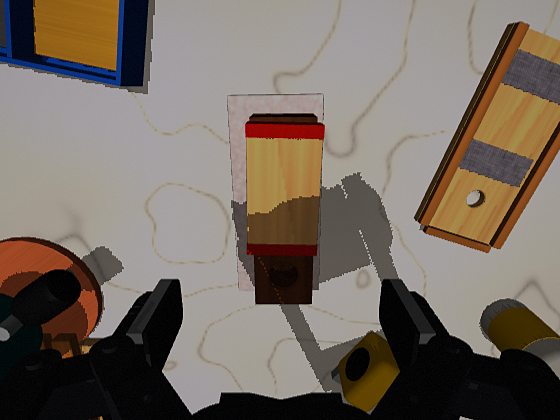

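Caul alone on the foot: corners near (245,124), (325,122), (247,255) and (318,255), with the bore at (284,271). It is clear between the fingers.

```bash
python3 - <<'E'
from h import *
f=np.load('w8.npz'); C=(0,f['K'],f['R'],f['c'])
q=[ray(C,u,85)[:2] for u in ((245,123.5),(325,122),(318,255.5),(247,256))]
print(np.round(q,1),'ctr',np.mean(q,0).round(1)); a=np.array(q)
for d in (a[0]-a[3],a[1]-a[2]): print(np.linalg.norm(d).round(1),np.arctan2(d[1],d[0]).round(3))
for d in (a[0]-a[1],a[3]-a[2]): print(np.linalg.norm(d).round(1),np.arctan2(-d[0],d[1]).round(3))
print('bore',ray(C,(284,272),63).round(1),'foot near end',ray(C,(255,303.5),63).round(1),ray(C,(312,303.5),63).round(1),'hole',ray(C,(475.5,198.5),10).round(1))
c=np.mean(q,0); plan((c[0],c[1],180),0.09)
E
```

```text
[[592.  422.5]
 [599.2 361.6]
 [486.  351.6]
 [479.4 413.3]] ctr [539.1 387.3]
112.9 0.082
113.6 0.089
61.3 0.118
62.1 0.107
bore [454.5 377.9  63. ] foot near end [416.4 403.   63. ] [422.  346.6  63. ] hole [531.5 183.   10. ]
at [535.2 389.4 288.7] yaw 0.1 t 17.4 gap 85.1 F [-0.5 -0.6  0.3]
shift [  2.5 108.7   3.8] turn [0.007 0.01  0.002]
```

>>> step_arm(
  steps=[
    [1.5,15,2,0.007,0.005,0.002],
    [1,25,2,0,0,0],
    [0,25,0,0,0,0],
    [0,25,0,0,0,0],
    [0,25,0,0,0,0],
    [0,15,0,0,0,0],
    [0,8,0,0,0,0],
    [0,0,0,0,0,0],
  ],
)

```text
clock: 18.03
tcp_pos: [544.0, 377.9, 152.7]
tool_rot: [-1.238, 1.143, -1.149]
ft_force: [0.8, -0.6, -1.5]
finger_gap: 85.3
```

```bash
python3 - <<'E'
from h import *
plan((539,387.3,131),0.095)
E
```

```text
at [544.  377.9 152.7] yaw 0.083 t 18.0 gap 85.3 F [ 0.8 -0.6 -1.5]
shift [-9.9 21.7 -4. ] turn [-0.009 -0.012 -0.003]
```

>>> step_arm(
  steps=[
    [-9.5,0,-4,-0.009,-0.012,-0.003],
    [0,0,0,0,0,0],
    [0,7,0,0,0,0],
    [0,8,0,0,0,0],
    [0,6,0,0,0,0],
    [0,0,0,0,0,0],
  ],
)

```text
clock: 18.53
tcp_pos: [540.6, 387.7, 135.6]
tool_rot: [-1.247, 1.136, -1.139]
ft_force: [-0.2, -0.2, 0.1]
finger_gap: 85.7
```

```bash
python3 - <<'E'
from h import *
plan((539,387.3,131),0.095)
E
```

```text
at [540.6 387.7 135.6] yaw 0.095 t 18.5 gap 85.7 F [-0.2 -0.2  0.1]
shift [ 0.3  4.6 -1.6] turn [-0.006  0.    -0.002]
```

>>> step_arm(
  steps=[
    [0.3,4.5,-1.5,-0.006,0,-0.002],
    [0,0,0,0,0,0],
    [0,0,0,0,0,0],
    [0,0,0,0,0,0],
    [0,0,0,0,0,0],
    [0,0,0,0,0,0],
    [0,0,0,0,0,0],
    [0,0,0,0,0,0],
  ],
  hand=1,
  force=40,
)

```text
clock: 19.2
tcp_pos: [539.2, 387.3, 131.1]
tool_rot: [-1.253, 1.139, -1.138]
ft_force: [-0.5, -1.4, -1.0]
finger_gap: 59.1
```

>>> step_arm(
  steps=[
    [0,-3,0,0,0,0],
    [0,-6,0,0,0,0],
    [0,-10,0,0,0,0],
    [0,-15,0,0,0,0],
    [0,-25,0,0,0,0],
    [0,-30,0,0,0,0],
    [0,-30,0,0,0,0],
    [0,-25,0,0,0,0],
    [0,-15,0,0,0,0],
    [0,0,0,0,0,0],
  ],
)

```text
clock: 20.03
tcp_pos: [538.2, 386.6, 303.9]
tool_rot: [-1.252, 1.139, -1.138]
ft_force: [-0.8, 0.4, 0.0]
finger_gap: 59.4
```

```bash
python3 - <<'E'
from h import *
plan((563,-186.5,310),0.012)
C=cam('wrist'); save('w9',C[0])
hsv=cv2.cvtColor(C[0],cv2.COLOR_RGB2HSV); r=cv2.inRange(hsv,(0,190,90),(8,255,255))
n,l,st,ce=cv2.connectedComponentsWithStats(r)
for i in range(1,n):
    if st[i,4]>100: print(st[i],ce[i])
E
```

```text
at [538.2 386.6 303.9] yaw 0.095 t 20.0 gap 59.4 F [-0.8  0.4  0. ]
shift [573.4  -6.1  18. ] turn [-0.     0.083 -0.001]
[ 194  182  178   31 5050] [282.2770297  196.90752475]
[ 59 288  44  31 235] [ 84.65531915 301.88085106]
```

>>> step_arm(
  steps=[
    [10,-3,0,0,0.03,0],
    [20,-3,1,0,0.03,0],
    [30,0,1,0,0.023,0],
    [32,0,1,0,0,0],
    [32,0,1,0,0,0],
    [32,0,1,0,0,0],
    [32,0,1,0,0,0],
    [32,0,1,0,0,0],
    [32,0,1,0,0,0],
    [32,0,1,0,0,0],
    [32,0,1,0,0,0],
    [32,0,1,0,0,0],
    [32,0,1,0,0,0],
    [32,0,1,0,0,0],
    [32,0,1,0,0,0],
    [32,0,1,0,0,0],
    [30,0,1,0,0,0],
    [20,0,1,0,0,0],
    [10,0,0,0,0,0],
    [0,0,0,0,0,0],
  ],
)

```text
clock: 21.75
tcp_pos: [541.4, -184.0, 285.7]
tool_rot: [-1.224, 1.253, -1.212]
ft_force: [1.1, 0.4, -0.8]
finger_gap: 59.4
```

```bash
python3 - <<'E'
from h import *
plan((563,-186.5,200),0.012)
E
```

```text
at [ 541.4 -184.   285.7] yaw -0.025 t 21.8 gap 59.4 F [ 1.1  0.4 -0.8]
shift [ 2.8 85.7 21.6] turn [ 0.036 -0.037  0.001]
```

>>> step_arm(
  steps=[
    [1,0,7,0.036,-0.037,0.001],
    [1,0,7,0,0,0],
    [1,0,7,0,0,0],
    [0,10,0,0,0,0],
    [0,20,0,0,0,0],
    [0,25,0,0,0,0],
    [0,25,0,0,0,0],
    [0,25,0,0,0,0],
    [0,20,0,0,0,0],
    [0,15,0,0,0,0],
    [0,5,0,0,0,0],
    [0,0,0,0,0,0],
    [0,0,0,0,0,0],
  ],
)

```text
clock: 22.83
tcp_pos: [561.1, -177.7, 126.1]
tool_rot: [-1.22, 1.215, -1.194]
ft_force: [-0.6, -0.4, -0.8]
finger_gap: 58.9
```

```bash
python3 - <<'E'
from h import *
plan((563,-186.5,95),0.012)
C=cam('wrist'); save('w10',C[0])
E
```

```text
at [ 561.1 -177.7  126.1] yaw 0.008 t 22.8 gap 58.9 F [-0.6 -0.4 -0.8]
shift [ 8.8 31.1  1.8] turn [ 0.013 -0.004 -0.004]
```

View pics/w10.png

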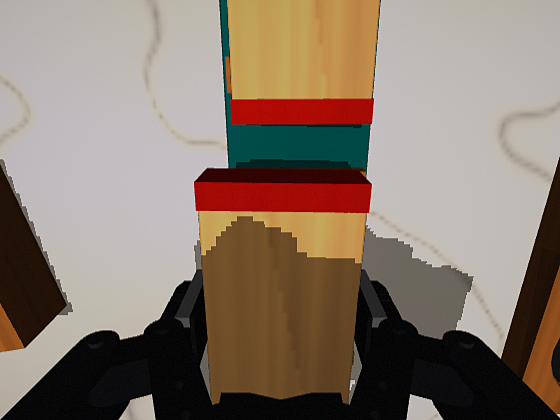

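The caul is held level, its red end at (283,197) and the other caul's red end at (302,112). It sits about 9 mm left of the bay line, which matches the computed +8.8 mm.

>>> step_arm(
  steps=[
    [5,0,1,0.013,-0.004,-0.004],
    [4,0,1,0,0,0],
    [0,8,0,0,0,0],
    [0,10,0,0,0,0],
    [0,8,0,0,0,0],
    [0,4,0,0,0,0],
    [0,0,0,0,0,0],
    [0,0,0,0,0,0],
  ],
)

```text
clock: 23.55
tcp_pos: [564.7, -188.5, 96.4]
tool_rot: [-1.212, 1.194, -1.205]
ft_force: [-0.4, 0.1, -1.0]
finger_gap: 59.0
```

```bash
python3 - <<'E'
from h import *
plan((563,-186.5,86),0.012)
E
```

```text
at [ 564.7 -188.5   96.4] yaw 0.012 t 23.6 gap 59.0 F [-0.4  0.1 -1. ]
shift [-2.  10.4 -1.7] turn [-0.006  0.     0.003]
```

>>> step_arm(
  steps=[
    [-2,3,-1.5,-0.006,0,0.003],
    [0,3,0,0,0,0],
    [0,3,0,0,0,0],
    [0,2,0,0,0,0],
    [0,0,0,0,0,0],
  ],
)

```text
clock: 23.97
tcp_pos: [563.4, -186.2, 85.9]
tool_rot: [-1.215, 1.2, -1.2]
ft_force: [0.5, 0.1, -1.3]
finger_gap: 59.1
```

```bash
python3 - <<'E'
from h import *
plan((563,-186.5,85.5),0.012)
E
```

```text
at [ 563.4 -186.2   85.9] yaw 0.012 t 24.0 gap 59.1 F [ 0.5  0.1 -1.3]
shift [ 0.3  0.4 -0.4] turn [-0.001  0.     0.   ]
```

>>> step_arm(
  steps=[
    [0,2,0,0,0,0],
    [0,1.5,0,0,0,0],
    [0,0,0,0,0,0],
  ],
)

```text
clock: 24.22
tcp_pos: [563.6, -186.3, 86.4]
tool_rot: [-1.215, 1.198, -1.202]
ft_force: [-0.0, 0.5, -1.4]
finger_gap: 59.3
```

>>> step_arm(
  steps=[
    [0,3,0,0,0,0],
    [0,2,0,0,0,0],
  ],
)

```text
clock: 24.38
tcp_pos: [564.4, -186.4, 85.0]
tool_rot: [-1.213, 1.195, -1.204]
ft_force: [-23.1, 8.1, 42.7]
finger_gap: 59.3
```

>>> step_arm(
  steps=[
    [0,-0.8,0,0,0,0],
    [0,0,0,0,0,0],
  ],
)

```text
clock: 24.55
tcp_pos: [564.6, -186.5, 86.7]
tool_rot: [-1.213, 1.194, -1.205]
ft_force: [0.5, 0.0, -1.1]
finger_gap: 59.3
```

>>> step_arm(
  steps=[
    [0,0,0,0,0,0],
    [0,0,0,0,0,0],
    [0,0,0,0,0,0],
    [0,0,0,0,0,0],
    [0,0,0,0,0,0],
    [0,0,0,0,0,0],
  ],
  hand=-1,
)

```text
clock: 25.05
tcp_pos: [564.5, -186.4, 85.3]
tool_rot: [-1.213, 1.195, -1.204]
ft_force: [0.7, -1.2, -0.5]
finger_gap: 85.5
```

>>> step_arm(
  steps=[
    [0,-10,0,0,0,0],
    [0,-25,0,0,0,0],
    [0,-35,0,0,0,0],
    [0,-35,0,0,0,0],
    [0,-35,0,0,0,0],
    [0,-35,0,0,0,0],
    [0,-35,0,0,0,0],
    [0,-20,0,0,0,0],
    [0,0,0,0,0,0],
  ],
)

```text
clock: 25.8
tcp_pos: [561.0, -184.7, 330.4]
tool_rot: [-1.214, 1.197, -1.203]
ft_force: [-0.1, 0.1, -0.3]
finger_gap: 85.6
```

```bash
python3 - <<'E'
from h import *
C=cam('wrist'); save('w11',C[0])
plan((512,383,310),0.095)
E
```

```text
at [ 560.9 -184.7  329. ] yaw 0.013 t 25.9 gap 85.3 F [0.6 0.2 0.6]
shift [-569.8   19.     5.2] turn [-0.002 -0.082  0.001]
```

View pics/w11.png

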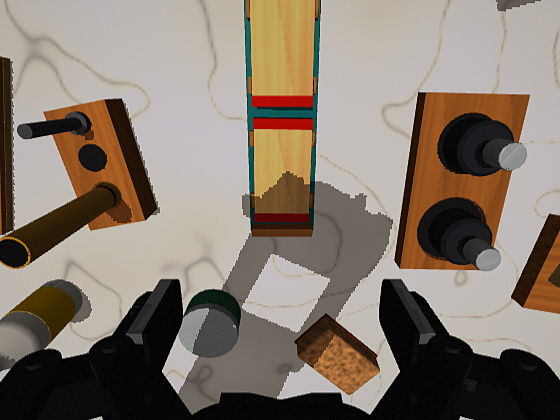

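The caul lies lengthwise in the bay, red ends at (283,123) and (283,217), clear of the other caul and the end stop. Next is the foot.

>>> step_arm(
  steps=[
    [-10,0,0,0,0,0],
    [-25,0,0,0,0,0],
    [-35,0,0,0,0,0],
    [-35,0,0,0,0,0],
    [-35,0,0,0,0,0],
    [-35,0,0,0,0,0],
    [-35,0,0,0,0,0],
    [-35,0,0,0,0,0],
    [-35,0,0,0,0,0],
    [-35,0,0,0,0,0],
    [-35,0,0,0,0,0],
    [-35,0,0,0,0,0],
    [-35,0,0,0,0,0],
    [-35,0,0,0,0,0],
    [-35,0,0,0,0,0],
    [-35,0,0,0,0,0],
    [-20,0,0,0,0,0],
    [0,0,0,0,-0.04,0],
    [0,0,0,0,-0.04,0],
    [0,0,0,0,0,0],
  ],
)

```text
clock: 27.52
tcp_pos: [537.2, 397.9, 301.9]
tool_rot: [-1.284, 1.162, -1.124]
ft_force: [0.2, -0.1, -0.2]
finger_gap: 85.2
```

```bash
python3 - <<'E'
from h import *
plan((512,384,300),0.097)
E
```

```text
at [537.2 397.9 301.9] yaw 0.096 t 27.5 gap 85.2 F [ 0.2 -0.1 -0.2]
shift [ 11.4   1.9 -26.4] turn [ 0.037 -0.001  0.003]
```

>>> step_arm(
  steps=[
    [5,0,-13,0.037,0,0.003],
    [5,0,-13,0,0,0],
    [0,0,0,0,0,0],
    [0,0,0,0,0,0],
  ],
)

```text
clock: 27.85
tcp_pos: [509.3, 385.7, 297.4]
tool_rot: [-1.258, 1.143, -1.141]
ft_force: [-0.2, 0.2, 0.6]
finger_gap: 85.3
```

```bash
python3 - <<'E'
from h import *
C=cam('wrist'); save('w12',cv2.resize(C[0][60:340,180:380],None,fx=2,fy=2,interpolation=cv2.INTER_CUBIC)); np.savez('w12',K=C[1],R=C[2],c=C[3])
plan((509.5,383.3,200),0.097)
for n,p in (('bore',(451.7,377.8,63)),('nearmid',(419.8,374.8,63)),('farmid',(599,392.2,63))): print(n,proj(C,p))
E
```

```text
at [509.5 385.7 297.4] yaw 0.092 t 27.9 gap 85.4 F [-0.7  0.2  0.7]
shift [ 2.4 97.4 -0.2] turn [ 0.006 -0.005  0.003]
bore [282.54040814 246.45838711]
nearmid [282.54852283 275.79910916]
farmid [281.83217351  82.78716249]
```

View pics/w12.png

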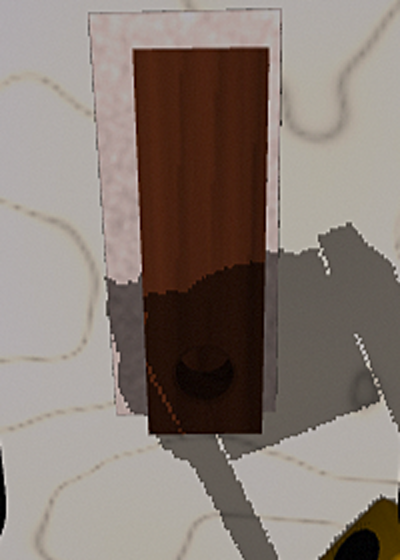

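Foot top corners at crop (134,49), (269,48), (262,434) and (149,434), bore at (204,373). That is within 1–2 px of the prediction.

```bash
python3 - <<'E'
from h import *
f=np.load('w12.npz'); C=(0,f['K'],f['R'],f['c'])
a=np.array([ray(C,(180+x/2,60+y/2),63)[:2] for x,y in ((134,49),(269,48),(262,434),(149,434),(204,373))]); print(a.round(1))
fm=(a[0]+a[1])/2; nm=(a[2]+a[3])/2; d=fm-nm; L=np.linalg.norm(d); yaw=np.arctan2(d[1],d[0]); print(L,yaw,'mid',(fm+nm)/2, 'bore by ends',nm+d*32/180, 'grip',nm+d*91/180)
E
```

```text
[[595.1 420.6]
 [600.5 365.3]
 [421.  346.5]
 [416.  402.4]
 [451.6 378.3]]
180.27545140306952 0.10288168924053114 mid [508.13119917 383.72213339] bore by ends [450.34959589 377.75640119] grip [509.12743371 383.82499084]
```

>>> step_arm(
  steps=[
    [1.8,15,0,0.006,-0.01,0.003],
    [0,25,0,0,0,0],
    [0,30,0,0,0,0],
    [0,30,0,0,0,0],
    [0,25,0,0,0,0],
    [0,15,0,0,0,0],
    [0,5,0,0,0,0],
    [0,0,0,0,0,0],
    [0,0,0,0,0,0],
  ],
)

```text
clock: 28.65
tcp_pos: [513.5, 384.3, 146.0]
tool_rot: [-1.251, 1.139, -1.139]
ft_force: [0.3, 0.8, 0.6]
finger_gap: 85.3
```

```bash
python3 - <<'E'
from h import *
plan((509,384,101),0.102)
E
```

```text
at [513.5 384.3 146. ] yaw 0.095 t 28.6 gap 85.3 F [0.3 0.8 0.6]
shift [-0.2 45.  -4.5] turn [-0.001 -0.007 -0.001]
```

>>> step_arm(
  steps=[
    [0,10,-4.5,-0.001,-0.007,0],
    [0,12,0,0,0,0],
    [0,12,0,0,0,0],
    [0,8,0,0,0,0],
    [0,3,0,0,0,0],
    [0,0,0,0,0,0],
    [0,0,0,0,0,0],
  ],
)

```text
clock: 29.23
tcp_pos: [509.9, 384.6, 99.6]
tool_rot: [-1.251, 1.132, -1.134]
ft_force: [-0.4, -0.3, -0.3]
finger_gap: 85.5
```

```bash
python3 - <<'E'
from h import *
plan((509,384,101),0.102)
E
```

```text
at [509.9 384.6  99.6] yaw 0.102 t 29.2 gap 85.5 F [-0.4 -0.3 -0.3]
shift [ 0.5 -1.4 -0.9] turn [-0.004 -0.    -0.002]
```

>>> step_arm(
  steps=[
    [0,0,0,0,0,0],
    [0,0,0,0,0,0],
    [0,0,0,0,0,0],
    [0,0,0,0,0,0],
    [0,0,0,0,0,0],
    [0,0,0,0,0,0],
    [0,0,0,0,0,0],
    [0,0,0,0,0,0],
  ],
  hand=1,
  force=80,
)

```text
clock: 29.9
tcp_pos: [510.4, 384.9, 101.3]
tool_rot: [-1.249, 1.132, -1.134]
ft_force: [-0.0, -0.7, -2.5]
finger_gap: 55.0
```

```bash
python3 - <<'E'
from h import *
plan((509,384,101),0.102)
E
```

```text
at [510.4 384.9 101.3] yaw 0.102 t 29.9 gap 55.0 F [-0.  -0.7 -2.5]
shift [ 0.8  0.3 -1.5] turn [-0.006 -0.    -0.003]
```

>>> step_arm(
  steps=[
    [0,-3,0,0,0,0],
    [0,-6,0,0,0,0],
    [0,-10,0,0,0,0],
    [0,-15,0,0,0,0],
    [0,-20,0,0,0,0],
    [0,-20,0,0,0,0],
    [0,-15,0,0,0,0],
    [0,-10,0,0,0,0],
    [0,0,0,0,0,0],
    [0,0,0,0,0,0],
  ],
)

```text
clock: 30.73
tcp_pos: [509.4, 384.3, 210.3]
tool_rot: [-1.248, 1.131, -1.134]
ft_force: [-0.3, -0.6, -3.1]
finger_gap: 54.9
```

```bash
python3 - <<'E'
from h import *
y=-0.232; h=np.array([532.2,182.8]); p=h+59.4*np.array([np.cos(y),np.sin(y)]); print(p)
plan((p[0],p[1],190),y)
E
```

```text
[590.00858448 169.1424907 ]
at [509.4 384.3 210.3] yaw 0.102 t 30.7 gap 54.9 F [-0.3 -0.6 -3.1]
shift [190.9  20.3 127.9] turn [-0.006  0.334 -0.005]
```

>>> step_arm(
  steps=[
    [0,0,0,-0.006,0.08,-0.005],
    [0,0,0,0,0.085,0],
    [0,0,0,0,0.085,0],
    [0,0,0,0,0.085,0],
    [8,0,5,0,0,0],
    [15,0,10,0,0,0],
    [19,0,13,0,0,0],
    [19,0,13,0,0,0],
    [19,0,13,0,0,0],
    [19,0,13,0,0,0],
    [19,0,13,0,0,0],
    [19,0,13,0,0,0],
    [19,0,13,0,0,0],
    [15,0,10,0,0,0],
    [8,0,5,0,0,0],
    [0,0,0,0,0,0],
    [0,0,0,0,0,0],
  ],
)

```text
clock: 32.15
tcp_pos: [585.4, 165.1, 196.8]
tool_rot: [-1.121, 1.37, -1.364]
ft_force: [-1.6, 0.6, -3.7]
finger_gap: 54.5
```

```bash
python3 - <<'E'
from h import *
y=-0.232; h=np.array([532.2,182.8]); p=h+59.9*np.array([np.cos(y),np.sin(y)]); print(p)
plan((p[0],p[1],120),y)
E
```

```text
[590.49518873 169.0275285 ]
at [585.4 165.1 196.8] yaw -0.211 t 32.1 gap 54.5 F [-1.6  0.6 -3.7]
shift [-5.  76.8  4.1] turn [0.014 0.021 0.012]
```

>>> step_arm(
  steps=[
    [-2.5,5,2,0.014,0.021,0.012],
    [-2.5,10,2,0,0,0],
    [0,15,0,0,0,0],
    [0,15,0,0,0,0],
    [0,15,0,0,0,0],
    [0,10,0,0,0,0],
    [0,5,0,0,0,0],
    [0,0,0,0,0,0],
    [0,0,0,0,0,0],
  ],
)

```text
clock: 32.9
tcp_pos: [587.9, 175.3, 115.2]
tool_rot: [-1.101, 1.37, -1.366]
ft_force: [0.2, -0.6, -2.1]
finger_gap: 54.9
```

```bash
python3 - <<'E'
from h import *
plan((590.5,169,96),-0.232)
E
```

```text
at [587.9 175.3 115.2] yaw -0.217 t 32.9 gap 54.9 F [ 0.2 -0.6 -2.1]
shift [ 5.5 19.2  4. ] turn [0.004 0.015 0.   ]
```

>>> step_arm(
  steps=[
    [5.5,0,4,0.004,0.015,0],
    [0,0,0,0,0,0],
    [0,0,0,0,0,0],
  ],
)

```text
clock: 33.15
tcp_pos: [591.5, 168.8, 116.9]
tool_rot: [-1.088, 1.377, -1.38]
ft_force: [-0.2, -0.1, -2.9]
finger_gap: 55.1
```

```bash
python3 - <<'E'
from h import *
plan((590.5,169,96),-0.232)
E
```

```text
at [591.5 168.8 116.9] yaw -0.233 t 33.1 gap 55.1 F [-0.2 -0.1 -2.9]
shift [ 0.  20.9 -1. ] turn [-0.003 -0.001 -0.   ]
```

>>> step_arm(
  steps=[
    [0,5,-1,-0.003,0,0],
    [0,7,0,0,0,0],
    [0,6,0,0,0,0],
    [0,4,0,0,0,0],
    [0,0,0,0,0,0],
    [0,0,0,0,0,0],
  ],
)

```text
clock: 33.65
tcp_pos: [590.8, 168.7, 93.4]
tool_rot: [-1.088, 1.379, -1.379]
ft_force: [0.7, 0.6, -2.9]
finger_gap: 54.9
```

```bash
python3 - <<'E'
from h import *
plan((590.5,169,93),-0.232)
E
```

```text
at [590.8 168.7  93.4] yaw -0.234 t 33.6 gap 54.9 F [ 0.7  0.6 -2.9]
shift [-0.2  0.4 -0.4] turn [-0.001 -0.002 -0.001]
```

>>> step_arm(
  steps=[
    [0,2,0,0,0,0],
    [0,1,0,0,0,0],
    [0,0,0,0,0,0],
  ],
)

```text
clock: 33.9
tcp_pos: [591.2, 168.8, 93.2]
tool_rot: [-1.087, 1.378, -1.379]
ft_force: [-0.5, 1.0, -3.0]
finger_gap: 54.7
```

>>> step_arm(
  steps=[
    [0,2.5,0,0,0,0],
  ],
)

```text
clock: 33.98
tcp_pos: [591.5, 168.9, 92.6]
tool_rot: [-1.086, 1.377, -1.38]
ft_force: [-26.4, -6.3, 53.6]
finger_gap: 54.9
```

>>> step_arm(
  steps=[
    [0,0,0,0,0,0],
  ],
)

```text
clock: 34.07
tcp_pos: [591.6, 168.9, 93.3]
tool_rot: [-1.085, 1.376, -1.38]
ft_force: [0.2, -0.1, -2.9]
finger_gap: 54.9
```

>>> step_arm(
  steps=[
    [0,0,0,0,0,0],
    [0,0,0,0,0,0],
    [0,0,0,0,0,0],
    [0,0,0,0,0,0],
    [0,0,0,0,0,0],
    [0,0,0,0,0,0],
  ],
  hand=-1,
)

```text
clock: 34.57
tcp_pos: [592.1, 169.1, 93.5]
tool_rot: [-1.084, 1.375, -1.38]
ft_force: [-0.8, -0.2, -0.7]
finger_gap: 85.8
```

>>> step_arm(
  steps=[
    [0,-10,0,0,0,0],
    [0,-25,0,0,0,0],
    [0,-35,0,0,0,0],
    [0,-35,0,0,0,0],
    [0,-35,0,0,0,0],
    [0,-35,0,0,0,0],
    [0,-35,0,0,0,0],
    [0,0,0,0,0,0],
    [0,0,0,0,0,0],
  ],
)

```text
clock: 35.32
tcp_pos: [588.7, 168.5, 317.7]
tool_rot: [-1.085, 1.376, -1.38]
ft_force: [0.6, 0.4, -0.7]
finger_gap: 85.3
```

```bash
python3 - <<'E'
from h import *
C=cam('wrist'); np.savez('w13',K=C[1],R=C[2],c=C[3]); cv2.imwrite('pics/w13full.png',C[0][:,:,::-1])
save('w13',cv2.resize(C[0][40:340,170:570],None,fx=2,fy=2,interpolation=cv2.INTER_CUBIC))
print('hole',proj(C,(532.2,182.8,55)))
plan((538,2,300),-0.232)
E
```

```text
hole [280.96082797 237.1973075 ]
at [588.9 168.5 318.3] yaw -0.233 t 35.4 gap 85.3 F [0.3 0.5 1.9]
shift [173.8  18.3 -11.2] turn [-0.005 -0.001 -0.003]
```

View pics/w13.png

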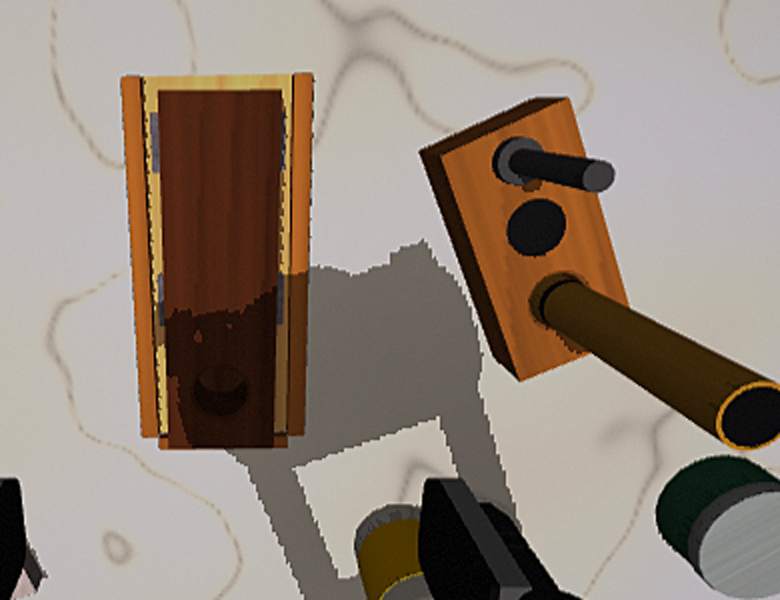

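The foot lies squarely between the rails, bore at crop (221,390). Stem top at crop (751,415), stem base at (560,300); bottle and tin undisturbed.

```bash
python3 - <<'E'
from h import *
f=np.load('w13.npz'); C=(0,f['K'],f['R'],f['c']); r=lambda x,y,z: ray(C,(170+x/2,40+y/2),z)[:2]
a=np.array([r(x,y,55) for x,y in ((158,90),(284,91),(274,447),(163,447))]); b=r(221,390,55)
fm=(a[0]+a[1])/2; nm=(a[2]+a[3])/2; d=fm-nm; print(np.linalg.norm(d),np.arctan2(d[1],d[0]),'bore',b,nm+d*32/180)
print('railin L/R gaps px')
print('stemtop',r(751,415,180),'base',r(557,298,40))
E
```

```text
179.3002281822377 -0.2412710187476096 bore [534.71705661 182.69314948] [533.92177229 184.01542617]
railin L/R gaps px
stemtop [537.23374412   3.00910373] base [538.57960264   2.99678452]
```

>>> step_arm(
  steps=[
    [12,4,-1,-0.005,-0.001,-0.003],
    [20,5,-1,0,0,0],
    [20,5,-1,0,0,0],
    [20,5,-1,0,0,0],
    [20,5,-1,0,0,0],
    [20,5,-1,0,0,0],
    [20,0,-1,0,0,0],
    [20,0,-1,0,0,0],
    [15,0,-1,0,0,0],
    [7,0,-1,0,0,0],
    [0,0,0,0,0,0],
    [0,0,0,0,0,0],
  ],
)

```text
clock: 36.37
tcp_pos: [529.9, -9.8, 274.2]
tool_rot: [-1.109, 1.393, -1.369]
ft_force: [0.5, 0.7, 0.4]
finger_gap: 85.6
```

```bash
python3 - <<'E'
from h import *
plan((537.8,2.6,212),-0.232)
C=cam('wrist'); px=C[0]; np.savez('w14',K=C[1],R=C[2],c=C[3]); save('w14',px)
c=proj(C,(537.5,2.7,180)); print('pred top',c)
x,y=c.astype(int); hsv=cv2.cvtColor(px,cv2.COLOR_RGB2HSV)
# rim: saturated bright yellow ring in window
w=np.zeros(px.shape[:2],np.uint8); m=cv2.inRange(hsv,(10,110,130),(32,255,255)); w[y-40:y+40,x-40:x+40]=m[y-40:y+40,x-40:x+40]
p=cv2.findNonZero(w); print(None if p is None else (len(p),cv2.boundingRect(p)))
if p is not None and len(p)>20:
    e=cv2.fitEllipse(cv2.convexHull(p)); print(e,ray(C,e[0],180).round(1))
E
```

```text
at [529.9  -9.8 274.2] yaw -0.231 t 36.4 gap 85.6 F [0.5 0.7 0.4]
shift [-13.9  62.2   4.9] turn [0.022 0.001 0.005]
pred top [254.32557248 249.94216435]
(36, (231, 229, 35, 43))
((254.7696533203125, 250.36715698242188), (42.92845153808594, 48.37671661376953), 94.85002136230469) [537.2   2.5 180. ]
```

>>> step_arm(
  steps=[
    [-7,0,2,0.022,0.001,0.005],
    [-7,0,2.3,0,0,0],
    [0,0,0,0,0,0],
    [0,0,0,0,0,0],
  ],
)

```text
clock: 36.75
tcp_pos: [538.6, 7.0, 273.7]
tool_rot: [-1.089, 1.375, -1.377]
ft_force: [-0.2, -0.0, -0.1]
finger_gap: 85.5
```

```bash
python3 - <<'E'
from h import *
plan((537.2,2.5,212),-0.232)
E
```

```text
at [538.6   7.  273.7] yaw -0.229 t 36.8 gap 85.5 F [-0.2 -0.  -0.1]
shift [ 4.7 61.7 -0.4] turn [-0.002  0.003 -0.001]
```

>>> step_arm(
  steps=[
    [4.5,0,0,-0.002,0.003,-0.001],
    [0,8,0,0,0,0],
    [0,15,0,0,0,0],
    [0,15,0,0,0,0],
    [0,12,0,0,0,0],
    [0,8,0,0,0,0],
    [0,3,0,0,0,0],
    [0,0,0,0,0,0],
    [0,0,0,0,0,0],
  ],
)

```text
clock: 37.5
tcp_pos: [537.4, 2.6, 207.9]
tool_rot: [-1.091, 1.377, -1.378]
ft_force: [-0.1, 0.3, -0.5]
finger_gap: 85.2
```

```bash
python3 - <<'E'
from h import *
plan((537.2,2.5,212),-0.232)
E
```

```text
at [537.4   2.6 207.9] yaw -0.231 t 37.5 gap 85.2 F [-0.1  0.3 -0.5]
shift [ 0.2 -4.1 -0.2] turn [0.    0.001 0.001]
```

>>> step_arm(
  steps=[
    [0,-3,0,0,0,0],
    [0,0,0,0,0,0],
    [0,0,0,0,0,0],
    [0,0,0,0,0,0],
    [0,0,0,0,0,0],
    [0,0,0,0,0,0],
    [0,0,0,0,0,0],
    [0,0,0,0,0,0],
    [0,0,0,0,0,0],
    [0,0,0,0,0,0],
    [0,0,0,0,0,0],
  ],
  hand=1,
  force=70,
)

```text
clock: 38.42
tcp_pos: [538.3, 2.4, 213.9]
tool_rot: [-1.089, 1.374, -1.38]
ft_force: [-0.0, 0.3, 1.0]
finger_gap: 23.4
```

>>> step_arm(
  steps=[
    [0,-3,0,0,0,0],
    [0,-5,0,0,0,0],
    [0,-8,0,0,0,0],
    [0,-12,0,0,0,0],
    [0,-15,0,0,0,0],
    [0,-15,0,0,0,0],
    [0,-15,0,0,0,0],
    [0,-12,0,0,0,0],
    [0,-6,0,0,0,0],
    [0,0,0,0,0,0],
    [0,0,0,0,0,0],
  ],
)

```text
clock: 39.33
tcp_pos: [537.3, 2.7, 313.6]
tool_rot: [-1.088, 1.374, -1.38]
ft_force: [0.7, -0.7, -1.6]
finger_gap: 23.5
```

```bash
python3 - <<'E'
from h import *
plan((533.8,183,300),-0.232)
S=cam('scene'); save('s1',S[0])
E
```

```text
at [537.3   2.7 313.6] yaw -0.231 t 39.3 gap 23.5 F [ 0.7 -0.7 -1.6]
shift [-174.6   13.6  -44.8] turn [-0.004  0.001  0.   ]
```

>>> step_arm(
  steps=[
    [-8,0,-2,-0.004,0.001,0],
    [-16,0,-4,0,0,0],
    [-18,0,-4.5,0,0,0],
    [-18,0,-4.5,0,0,0],
    [-18,0,-4.5,0,0,0],
    [-18,0,-4.5,0,0,0],
    [-18,0,-4.5,0,0,0],
    [-18,0,-4.5,0,0,0],
    [-18,0,-4.5,0,0,0],
    [-14,0,-3.5,0,0,0],
    [-7,0,-1.5,0,0,0],
    [0,0,0,0,0,0],
    [0,0,0,0,0,0],
  ],
)

```text
clock: 40.47
tcp_pos: [531.7, 192.2, 303.0]
tool_rot: [-1.105, 1.392, -1.373]
ft_force: [-0.7, 0.3, -2.0]
finger_gap: 23.8
```

```bash
python3 - <<'E'
from h import *
plan((534.9,182.8,270),-0.232)
E
```

```text
at [531.7 192.2 303. ] yaw -0.234 t 40.5 gap 23.8 F [-0.7  0.3 -2. ]
shift [ 8.5 33.   5.3] turn [ 0.018 -0.002  0.005]
```

>>> step_arm(
  steps=[
    [4,0,2.5,0.018,-0.002,0.005],
    [4,0,2.5,0,0,0],
    [0,8,0,0,0,0],
    [0,12,0,0,0,0],
    [0,8,0,0,0,0],
    [0,3,0,0,0,0],
    [0,0,0,0,0,0],
    [0,0,0,0,0,0],
  ],
)

```text
clock: 41.13
tcp_pos: [535.0, 178.5, 267.1]
tool_rot: [-1.089, 1.38, -1.382]
ft_force: [-0.3, 0.1, -2.3]
finger_gap: 23.7
```

```bash
python3 - <<'E'
from h import *
plan((534.9,182.8,262),-0.232)
C=cam('wrist'); a=C[0]; S=cam('scene')[0]
# one combined picture: wrist view, scene crop around cradle (x3)
s=cv2.resize(S[100:240,270:450],(540,420),interpolation=cv2.INTER_CUBIC)
o=np.hstack([a[:,100:460],s]); save('comb',cv2.resize(o,(800,int(420*800/o.shape[1]))))
E
```

```text
at [535.  178.5 267.1] yaw -0.236 t 41.1 gap 23.7 F [-0.3  0.1 -2.3]
shift [-4.1  5.1 -1.1] turn [-0.    -0.004  0.001]
```

>>> step_arm(
  steps=[
    [-4.1,0,-1.1,0,-0.004,0.001],
    [0,2,0,0,0,0],
    [0,0,0,0,0,0],
    [0,0,0,0,0,0],
  ],
)

```text
clock: 41.57
tcp_pos: [535.3, 183.8, 266.4]
tool_rot: [-1.088, 1.376, -1.377]
ft_force: [-0.4, 0.1, -1.9]
finger_gap: 23.7
```

```bash
python3 - <<'E'
from h import *
plan((534.9,182.8,250),-0.232)
E
```

```text
at [535.3 183.8 266.4] yaw -0.231 t 41.6 gap 23.7 F [-0.4  0.1 -1.9]
shift [ 1.1 16.4 -0.1] turn [-0.002  0.001 -0.001]
```

>>> step_arm(
  steps=[
    [1,3,0,0,0,0],
    [0,4,0,0,0,0],
    [0,4,0,0,0,0],
    [0,3,0,0,0,0],
    [0,0,0,0,0,0],
  ],
)

```text
clock: 41.98
tcp_pos: [535.0, 182.8, 251.0]
tool_rot: [-1.088, 1.375, -1.377]
ft_force: [-0.5, 0.5, -2.0]
finger_gap: 23.3
```

```bash
python3 - <<'E'
from h import *
plan((534.9,182.8,240),-0.232)
E
```

```text
at [535.  182.8 251. ] yaw -0.23 t 42.0 gap 23.3 F [-0.5  0.5 -2. ]
shift [ 0.  11.  -0.1] turn [-0.003  0.002 -0.001]
```

Bottom is now about 47 mm, 8 mm inside the bore with no contact force. Continuing.

>>> step_arm(
  steps=[
    [0,4,0,0,0,0],
    [0,4,0,0,0,0],
    [0,3,0,0,0,0],
    [0,0,0,0,0,0],
  ],
)

```text
clock: 42.32
tcp_pos: [535.0, 182.7, 238.4]
tool_rot: [-1.089, 1.376, -1.377]
ft_force: [-0.2, 0.6, -1.2]
finger_gap: 23.9
```

>>> step_arm(
  steps=[
    [0,4,0,0,0,0],
    [0,4,0,0,0,0],
    [0,2,0,0,0,0],
    [0,0,0,0,0,0],
  ],
)

```text
clock: 42.65
tcp_pos: [535.0, 182.7, 227.3]
tool_rot: [-1.089, 1.376, -1.377]
ft_force: [0.1, 0.4, -1.7]
finger_gap: 23.2
```

```bash
python3 - <<'E'
from h import *
plan((534.9,182.8,225),-0.232)
E
```

```text
at [535.  182.7 227.3] yaw -0.231 t 42.6 gap 23.2 F [ 0.1  0.4 -1.7]
shift [-0.1  2.3 -0.1] turn [-0.002  0.001 -0.001]
```

>>> step_arm(
  steps=[
    [0,2,0,0,0,0],
    [0,1.5,0,0,0,0],
    [0,0,0,0,0,0],
  ],
)

```text
clock: 42.9
tcp_pos: [535.7, 182.8, 225.3]
tool_rot: [-1.086, 1.374, -1.378]
ft_force: [-0.2, 0.6, -1.7]
finger_gap: 23.5
```

>>> step_arm(
  steps=[
    [0,2,0,0,0,0],
  ],
)

```text
clock: 42.98
tcp_pos: [536.2, 182.9, 224.8]
tool_rot: [-1.084, 1.372, -1.379]
ft_force: [-4.2, -2.5, 31.4]
finger_gap: 23.3
```

>>> step_arm(
  steps=[
    [0,0,0,0,0,0],
  ],
)

```text
clock: 43.07
tcp_pos: [536.4, 182.9, 225.3]
tool_rot: [-1.083, 1.371, -1.379]
ft_force: [-0.0, -0.7, -2.1]
finger_gap: 23.5
```

>>> step_arm(
  steps=[
    [0,0,0,0,0,0],
    [0,0,0,0,0,0],
    [0,0,0,0,0,0],
    [0,0,0,0,0,0],
    [0,0,0,0,0,0],
    [0,0,0,0,0,0],
  ],
  hand=-1,
)

```text
clock: 43.57
tcp_pos: [536.5, 182.9, 225.2]
tool_rot: [-1.082, 1.371, -1.379]
ft_force: [-0.1, 0.7, 1.0]
finger_gap: 85.7
```

>>> step_arm(
  steps=[
    [0,-10,0,0,0,0],
    [0,-25,0,0,0,0],
    [0,-30,0,0,0,0],
    [0,-30,0,0,0,0],
    [0,-30,0,0,0,0],
    [0,-15,0,0,0,0],
    [0,0,0,0,0,0],
    [0,0,0,0,0,0],
  ],
)

```text
clock: 44.23
tcp_pos: [533.7, 182.4, 375.2]
tool_rot: [-1.083, 1.372, -1.379]
ft_force: [-0.5, -0.6, 0.0]
finger_gap: 85.6
```

```bash
python3 - <<'E'
from h import *
plan((534.9,182.8,350),-0.232)
W=cam('wrist'); S=cam('scene'); T=cam('top')
print('wrist pred top',proj(W,(533.8,183,191)))
s=cv2.resize(S[0][90:370,110:450],(510,420),interpolation=cv2.INTER_CUBIC)
z=cv2.resize(S[0][110:240,310:420],(355,420),interpolation=cv2.INTER_CUBIC)
o=np.hstack([s,z,W[0][:,150:430]]); save('final',cv2.resize(o,(800,int(420*800/o.shape[1])),interpolation=cv2.INTER_AREA))
print(o.shape)
E
```

```text
at [533.7 182.4 375.2] yaw -0.231 t 44.2 gap 85.6 F [-0.5 -0.6  0. ]
shift [-0.6 25.2  1. ] turn [-0.008  0.001 -0.004]
wrist pred top [281.55696919 208.84660651]
(420, 1145, 3)
```

View pics/final.png

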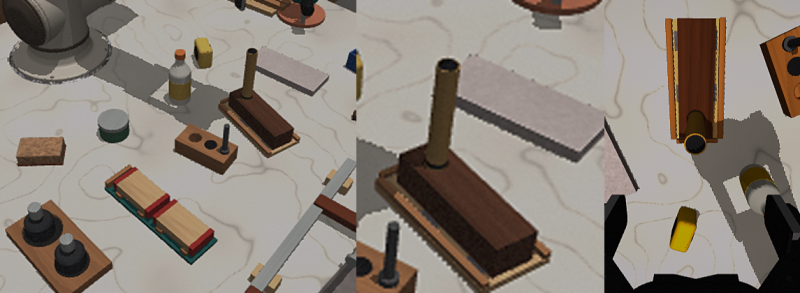

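The last picture shows both weights in the rack, the caul in its bay, the foot in the cradle with the stem upright and its ring at the rim, and the bottle and tin in place.

```bash
python3 -c "
from bench import arm
print(arm.job_done())"
```

```text
the job is handed in; nothing more can be done
None
```

The stack is apart and the lamp assembled in the order asked, and I handed the job in at about 44 s of the 128 s allowed. The interface reports no verdict.

| Step | Last check |
|---|---|
| Weight in the free recess | Lowered until the floor took its load (wrist force went from -7.5 to +7.3 N), then released; stands upright in the recess. |
| Caul in the free bay | Lies flat on the bearers, with a gap to the other caul and to the end stop. |
| Foot in the cradle | Square between the rails, its bore within about 2.5 mm of the cable hole. |
| Stem in the bore | Went in without side force and met the floor at tool height 224.8 mm (224.9 expected); upright, with the ring at the rim in the final picture. |

The glue bottle and wax tin look unmoved in the final picture; I did not re-measure their positions. The gripper is open and clear of everything.

- **Contact forces:** setting down the caul, foot and stem gave short wrist-force peaks of up to about 43, 54 and 31 N (vertical). I eased off each time before letting go. These were pressed through the held part, not by the gripper's body, and stayed well below the 120 N wrist limit.
- **Bore position:** two readings of the foot's bore after placing it differed by about 1.5 mm, and the stem still fitted.

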